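# Close the lock ring of a leaning optical cell with a pin spanner

### The job

Take the green-handled pin spanner from its rest, set both its prongs fully into the two holes in the face of the brass lock ring on the leaning optical cell before you turn anything, then with it turn the ring clockwise to its stop. Turn the ring only with the spanner, never with the gripper, and without great force; then put the spanner back in its rest, prongs down in the pocket and plate flat on top, and let go. Leave the bottle, the slide box and the calculator where they are.

Things in the scene. Friction and masses are not known exactly. Their poses are not given: they have to be found in the camera images.
- spanner: Loose pin spanner, 160 g, upright in the rest: steel plate 72 x 24 x 8 mm (x, y, z), green handle above. Origin: centre of the plate's underside; z up the handle. Under it two prongs at x = +22 and -22 mm, y = 0: 5 mm diameter, 8 mm long, tips tapered to 3.6 mm. Both ends are alike, so half a turn makes no difference.
- spanner_grip (a point): Middle of the spanner's green handle, where to grip it, 42 mm above the spanner's origin, same axes. The handle is 28 mm along x and 14 mm along y (grip across the 14 mm), and reaches from 14 to 64 mm above the origin; a steel neck of 9 mm radius joins it to the plate.
- ring_face (a point): Centre of the lock ring's face, in its open middle; turns with the ring. z: out of the face, along the ring's axis, leaning 0.45 rad (26 degrees) from vertical to the cell's front. Brass rim, 76 mm outside diameter; inside it, standing 1 mm proud, a grey face plate with two holes, about on this x axis, 22 mm from the centre either way, but the plate can stand turned: see lock_ring.
- ring_mark (a point): Red mark on the brass rim of the lock ring, 34 mm from the ring's axis, 1.2 rad anticlockwise of ring_face's x, 1 mm below its plane; same axes. Holes: 7 mm in diameter, 12 mm deep, in a face plate of 13 mm inside radius: the prongs go in fully and the spanner's plate then lies flat on it, the spanner's origin at ring_face.
- lock_ring (a joint): Angle of the brass rim, rad; starts at 0.2 to 0.5, grows clockwise (looking at the face); 1.2 is closed, a hard stop, red mark beside the green mark on the head's upper rim. Stiff (0.1 N m), stays put. The face plate has unmeasured play of 0.2 rad either way in the rim: find its holes by sight or touch. It takes up the play (0.05 N m), then turns the rim.
- cell: Optical cell, fixed: white base 150 x 120 x 22 mm, grey column, white round head of 94 mm diameter with a blue band, leaning to the cell's front (its -x, roughly towards the robot). Origin: centre of the base's underside; z up. The centre of the ring's face is 17 mm to the front of the origin and 116 mm up.
- rest: Grey rest for the spanner, fixed block 96 x 60 x 30 mm (x, y, z). Origin: centre of its underside; z up. In its top a pocket 58 mm along x, 14 mm along y, 14 mm deep takes the prongs; the spanner's plate lies lengthways on the top, its origin 30 mm above the rest's.
- reagent: Small amber reagent bottle with a white cap, loose, 38 mm in diameter, 85 mm tall. Origin: centre of its underside. Leave alone.
- slide_box: Blue box for microscope slides, loose, 34 x 85 x 30 mm. Origin: centre of its underside. Leave alone.
- calculator: Black pocket calculator lying flat, loose, 145 x 80 x 12 mm. Origin: centre of its underside. Leave alone.
There are look-alikes about, which are no part of the job. Leave any purple look-alike of the spanner alone. Leave any turquoise look-alike of the rest alone.

How it is judged:
On the way, in this order (a step that is already met when the one before it is completed fails the run):
1. both prongs are fully in the ring's holes, before the ring has been turned (distance between spanner and ring_face below 0.0045 m and angle between the x axis of spanner and the x axis of ring_face, either way round below 0.35 rad and angle between the z axis of spanner and the z axis of ring_face, either way round below 0.12 rad and distance of ring_mark from where it was at the start of the episode below 0.008 m), for 0.2 s.
2. the ring is turned to its stop with the prongs in its holes (value of joint lock_ring above 1.14 rad and distance between spanner and ring_face below 0.006 m and angle between the x axis of spanner and the x axis of ring_face, either way round below 0.35 rad), for 0.1 s.
At the end, for the whole second after the job is handed in: The lock ring stands at its stop (at least 1.12 of 1.2 rad); the spanner stands released and still in its rest, prongs in the pocket, plate flat on the top (30 mm within 3 mm above the rest's underside, within 10 mm of its centre, lengthways within 0.3 rad, upright within 0.06 rad) (value of joint lock_ring above 1.12 rad and z of spanner in the frame of rest between 0.027 and 0.033 m and horizontal distance between spanner and rest below 0.01 m and angle between the x axis of spanner and the x axis of rest, either way round below 0.3 rad and angle between spanner's own z axis and vertical below 0.06 rad and linear speed of spanner below 0.01 m/s and contact force between the fingers and spanner below 0.1 N); the robot touches nothing.
It fails at once if the gripper touches the lock ring (more than 1 N) (contact force between the fingers and lock_ring above 1 N).
It fails at once if the spanner is forced on the ring (more than 120 N) (contact force between spanner and lock_ring above 120 N).
It fails at once if the bottle is moved more than 20 mm or tipped (distance of reagent from where it was at the start of the episode above 0.02 m or angle between reagent's own z axis and vertical above 0.3 rad).
It fails at once if the slide box is moved more than 20 mm (distance of slide_box from where it was at the start of the episode above 0.02 m).
It fails at once if the calculator is moved more than 20 mm (distance of calculator from where it was at the start of the episode above 0.02 m).
It also fails if it takes over 67 s, if anything falls off the work surface, if the arm or the gripper's body presses on something with over 40 N, if the wrist force passes 120 N, or if a joint passes its speed limit or range.

### The arm

A 6-joint arm with a two-finger parallel gripper is mounted at the origin on the work surface. World frame = base frame: x ahead of the robot, y to its left, z up, the work surface at z = 0. Lengths are in m, angles in rad, forces in N, time in s.
With the tool pointing down it reaches from about 0.3 to 0.875 m from the base axis. Payload 4.2 kg.
Tool frame: the origin (TCP) lies at the very end of the fingers, on their centre line; the grasp point (between the pads) lies 19 mm behind it; y points along the fingers, z is the direction in which the jaws open and shut, and the axes are right-handed (so a half turn about y gives the same grasp; the last joint's range is limited). The gripper opens to 85 mm and grips with 20 to 120 N. Pads are 22 mm wide; open, the fingers measure 114 mm over their backs; the gripper's body (76 mm by 85 mm) begins 54 mm behind the grasp point. The pads swing forward as they close: fully open they stand 13 mm farther back than shut.
Start: joints at [1.208, 0.32, 1.565, -0, 1.257, -0.02], TCP at [0.193, 0.542, 0.231] pointing down, gripper open.
Joint ranges: [-3.11, 3.11], [-0.84, 2.01], [0.21, 2.61], [-1.34, 4.49], [0.05, 2.63], [-2.56, 2.56]. Speed limits (rad/s): [2.57, 2.57, 3.14, 3.14, 3.14, 3.14].

### API

Orientations are given as [roll, pitch, yaw] about the fixed x, y, z axes, in that order (R = Rz(yaw) Ry(pitch) Rx(roll)).
In Python, from workcell import ctrl, snapshot, get_calibration, workorder gives the robot as it stands.
- The arm moves only by the shell command python3 -m inch 'ROWS' [OPENING] [FORCE]. ROWS is JSON, a list of rows, each a list of 4 numbers: the shift along the world's x, y, z in mm, then the turn about the world's z in rad. A call has 1 to 8 rows; each row is the pose to reach, as a shift and turn from the pose commanded when the call began; what a row does not reach only later rows make up. A row lasts 1/12 s, in which the tool goes at most 41.7 mm and 7.16 degrees, less where a joint would pass 70% of its speed; a pose out of reach is approached as far as the arm can. A call with a gripper value outside its range is refused whole. OPENING is the opening, from -1 (shut) to 1 (fully open), so that 0 is half open, set as the call begins (- or left out, the last holds). The fingers move at their own pace and stop on an object; FORCE is the grip in N (left out, the last holds). Time passes only in rows, so rows that repeat a pose let the fingers close. It gives the time, the measured TCP pose, the force and the opening at its end, in the units of the state.
- ctrl.get_obs(): the state, without advancing time (a new reading comes with each control period).
- snapshot(name): name is "scene" or "top" or "wrist"; returns the picture (400x640x3 uint8, blue, green, red); there is no depth.
- get_calibration(name): a dict with "fx", "fy", "cx", "cy" (pixels), "position" and "attitude" of the camera in the world. Camera axes: x right, y up, looking along -z (the intrinsics and any distortion apply to the point x, -y, -z); pixel columns grow to the right and rows downward; lengths in m; the calibration is good to about 2 mm. The wrist camera is an equidistant fisheye: a pixel r from the principal point sees the ray r / f radians off the axis. A picture is of the moment at which its call begins: read the wrist's pose just before it. get_calibration takes no time and is no camera call; for the wrist camera it gives the pose at the moment of the call.
- workorder.sign_off(): hands the job in, once; it reports no verdict.
The state is a dict: "clock": time; "q": joint angles; "dq": joint speeds; "tau": joint torques, N m; "eef_pos": TCP position; "tool_rot": TCP orientation; "wrist_force": force on the tool from outside, world axes, zero at the start; "moment": the same for the moment, N m; "finger_gap": finger opening in m.
Only numpy, scipy, OpenCV 4.12 (cv2) and the standard library are available. Lean on these libraries where they do the work, as an engineer would, in place of code of your own. Each camera call takes 0.05 s, during which the arm holds its last target.

## Working session

There is one attempt and no reset: what is moved stays moved. The work goes in short steps, Python scripts to look and compute and a shell command to move; the robot and the scene stay as the last step left them, time stands still between calls to the robot, and variables do not carry over. Pictures are saved under pics/ and viewed, and the job is handed in when it is done.

```bash
ls -la; mkdir -p pics; cat > h.py <<'E'
import numpy as np, cv2
from scipy.spatial.transform import Rotation as R
from workcell import ctrl, snapshot, get_calibration, workorder
E
python3 - <<'E'
from h import *
o=ctrl.get_obs()
print({k:np.round(v,4).tolist() for k,v in o.items()})
for n in ["scene","top","wrist"]:
    print(n,get_calibration(n))
    cv2.imwrite(f"pics/{n}0.png",snapshot(n))
E
python3 -m inch --help | head -30
```

```text
total 12
drwxr-xr-x  3 agent agent 4096 Dec  7 06:02 .
drwxr-xr-x 23 root  root  4096 Dec  7 06:02 ..
drwxr-xr-x  2 agent agent 4096 Dec  7 06:02 pics
{'clock': 0.0, 'q': [1.208, 0.3203, 1.5657, 0.0, 1.2574, -0.02], 'dq': [-0.0006, -0.0002, -0.0006, 0.0017, 0.0006, -0.0008], 'tau': [0.0003, -41.5535, -23.4153, -0.0, 0.0084, -0.0], 'eef_pos': [0.1931, 0.5411, 0.2305], 'tool_rot': [-1.5725, 0.0, -0.3428], 'wrist_force': [0.4607, -0.2751, -0.3499], 'moment': [0.0002, -0.0073, 0.0205], 'finger_gap': 0.0856}
scene {'fx': 471.43817771497385, 'fy': 471.43817771497385, 'cx': 319.76959827174267, 'cy': 206.20559085342262, 'position': array([ 1.10028586, -0.30012141,  0.96449101]), 'attitude': array([0.5908949 , 0.00461084, 0.91203186])}
top {'fx': 438.5910661846317, 'fy': 438.5910661846317, 'cx': 318.09205736061483, 'cy': 202.45600603949242, 'position': array([0.50482947, 0.04762159, 0.90010211]), 'attitude': array([ 0.13601723, -0.01941602, -1.59670179])}
wrist {'fx': 309.70691628693146, 'fy': 309.70691628693146, 'cx': 317.3730590995561, 'cy': 198.164613423051, 'position': array([0.12325228, 0.56546715, 0.37249637]), 'attitude': array([-0.29657804,  0.00170063,  1.22729651])}invalid input: not JSON, or not a number
```

View pics/scene0.png

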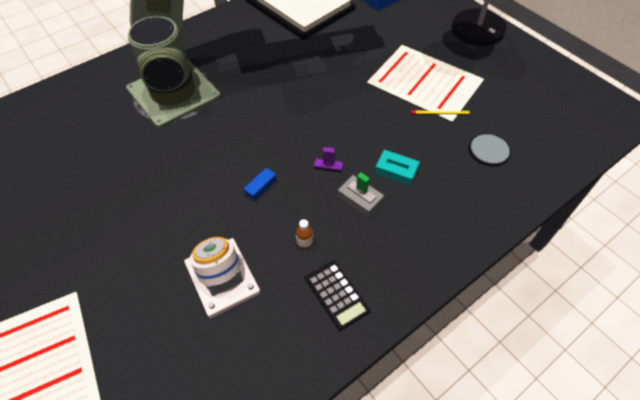

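View pics/top0.png

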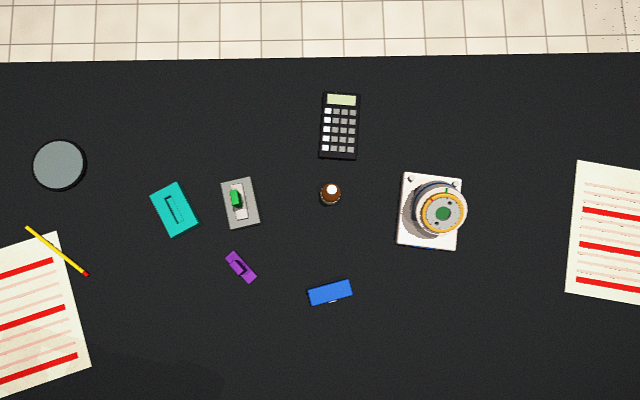

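View pics/wrist0.png

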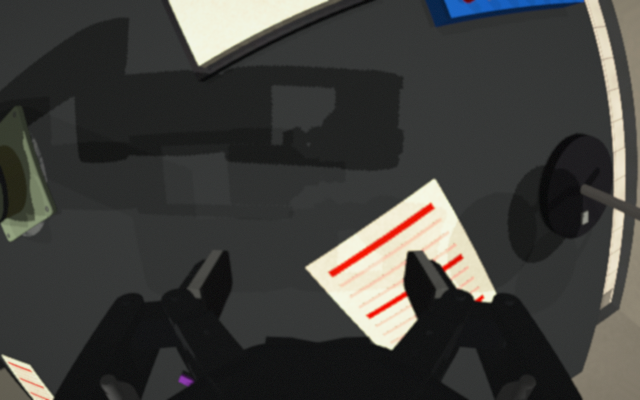

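```bash
python3 - <<'E'
from h import *
t=cv2.imread("pics/top0.png"); s=cv2.imread("pics/scene0.png")
a=cv2.resize(t[160:260,385:485],(600,600),interpolation=cv2.INTER_CUBIC)
b=cv2.resize(s[220:320,170:270],(600,600),interpolation=cv2.INTER_CUBIC)
cv2.imwrite("pics/c1.png",a); cv2.imwrite("pics/c2.png",b)
c=cv2.resize(t[165:285,205:285],(400,600),interpolation=cv2.INTER_CUBIC)
cv2.imwrite("pics/c3.png",c)
E
```

```text
(no output)
```

View pics/c1.png

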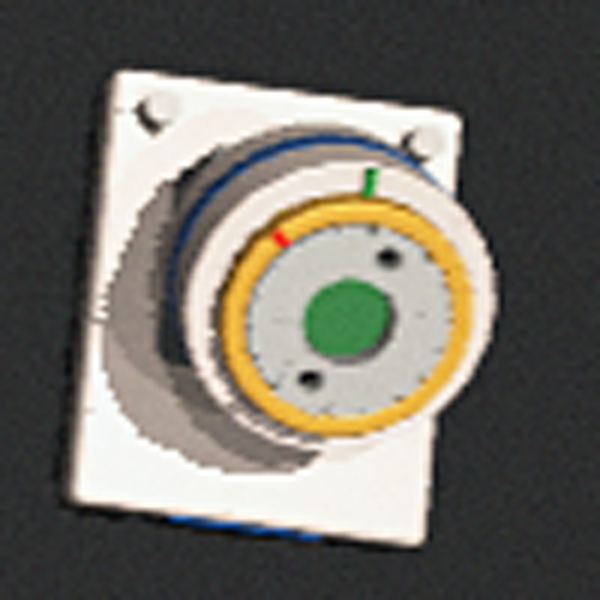

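View pics/c2.png

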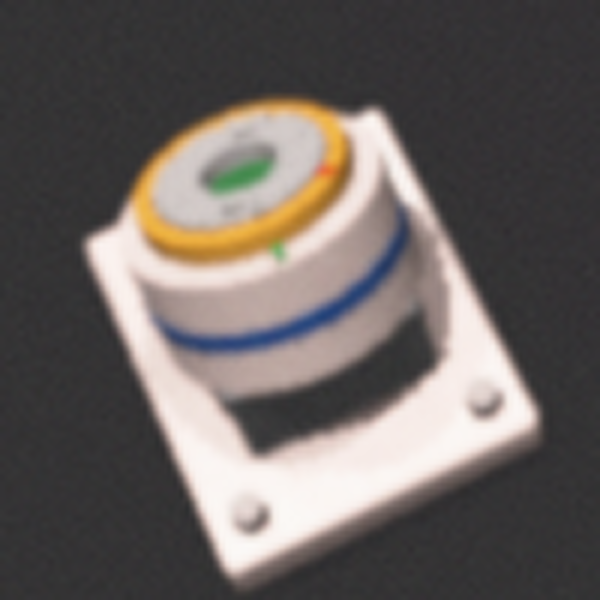

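View pics/c3.png

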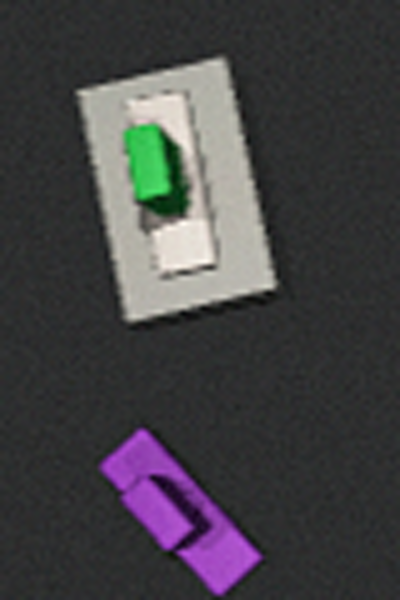

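```bash
cat >> h.py <<'E'
def cam(name): 
    c=get_calibration(name); c['R']=R.from_euler('xyz',c['attitude']).as_matrix(); c['fish']=name=='wrist'; return c
def ray(c,uv):
    uv=np.atleast_2d(np.asarray(uv,float)); d=np.c_[(uv[:,0]-c['cx'])/c['fx'],(uv[:,1]-c['cy'])/c['fy']]
    if c['fish']:
        r=np.linalg.norm(d,axis=1)+1e-12; p=np.c_[d/r[:,None]*np.sin(r)[:,None],np.cos(r)]
    else: p=np.c_[d,np.ones(len(d))]
    p=p*[1,-1,-1]; return (p/np.linalg.norm(p,axis=1)[:,None])@c['R'].T
def onplane(c,uv,p0,n=(0,0,1)):
    d=ray(c,uv); n=np.asarray(n,float); o=c['position']
    return o+d*(((np.asarray(p0)-o)@n)/(d@n))[:,None]
def onz(c,uv,z): return onplane(c,uv,[0,0,z])
def proj(c,P):
    p=(np.atleast_2d(P)-c['position'])@c['R']*[1,-1,-1]
    if c['fish']:
        h=np.hypot(p[:,0],p[:,1])+1e-12; th=np.arctan2(h,p[:,2]); q=p[:,:2]/h[:,None]*th[:,None]
    else: q=p[:,:2]/p[:,2:]
    return q*[c['fx'],c['fy']]+[c['cx'],c['cy']]
def tri(c1,u1,c2,u2):
    A=np.zeros((3,3));b=np.zeros(3)
    for c,u in((c1,u1),(c2,u2)):
        d=ray(c,u)[0];M=np.eye(3)-np.outer(d,d);A+=M;b+=M@c['position']
    return np.linalg.solve(A,b)
def mask(img,lo,hi,roi=None,cl=3):
    m=cv2.inRange(cv2.cvtColor(img,cv2.COLOR_BGR2HSV),np.array(lo),np.array(hi))
    if roi is not None:
        z=np.zeros_like(m);x0,y0,x1,y1=roi;z[y0:y1,x0:x1]=m[y0:y1,x0:x1];m=z
    return m
def big(m,k=0):
    c=sorted(cv2.findContours(m,cv2.RETR_EXTERNAL,cv2.CHAIN_APPROX_NONE)[0],key=cv2.contourArea)[::-1]; return c[k]
E
python3 - <<'E'
from h import *
top=cam("top");sc=cam("scene")
t=cv2.imread("pics/top0.png");s=cv2.imread("pics/scene0.png")
def rect(c,cnt,z):
    P=onz(c,cnt[:,0,:],z)[:,:2]*1000
    r=cv2.minAreaRect(P.astype(np.float32)); return np.round(r[0],1),np.round(r[1],1),round(r[2],1)
print("rest", rect(top,big(mask(t,(0,0,90),(179,60,255),(205,165,275,240))),.030))
print("cell base",rect(top,big(mask(t,(0,0,150),(179,60,255),(385,160,485,260))),.022))
# handles
for nm,c,im,roi in(("top",top,t,(205,165,275,240)),("scene",sc,s,(330,165,400,220))):
    m=mask(im,(45,120,60),(75,255,255),roi); k=big(m); 
    print(nm,"green",cv2.minAreaRect(k),cv2.contourArea(k))
for nm,c,im,roi in(("top",top,t,(385,160,485,260)),("scene",sc,s,(170,220,270,320))):
    m=mask(im,(12,110,100),(28,255,255),roi); e=cv2.fitEllipse(cv2.convexHull(big(m))); print(nm,"ring",e)
E
```

```text
rest (array([627.6, 183.7]), array([96.6, 61.8]), 12.0)
cell base (array([ 602. , -205.6]), array([136.3, 148.4]), 81.2)
top green ((235.08824157714844, 197.3529510498047), (15.764815330505371, 9.216353416442871), 75.96376037597656) 90.0
scene green ((361.6961364746094, 181.78074645996094), (12.629633903503418, 18.505922317504883), 15.255120277404785) 150.0
top ring ((442.0515441894531, 212.12599182128906), (39.82118606567383, 42.460025787353516), 65.73233032226562)
scene ring ((210.0148468017578, 249.38978576660156), (24.529233932495117, 38.35320281982422), 66.4115219116211)
```

```bash
python3 - <<'E'
from h import *
top=cam("top");sc=cam("scene")
t=cv2.imread("pics/top0.png");s=cv2.imread("pics/scene0.png")
P=tri(top,(442.05,212.13),sc,(210.0,249.4)); print("ring centre",P.round(4),proj(top,P),proj(sc,P))
# base corners in top from crop c1 (x/6+385,y/6+160): TL(115,72) TR(460,115) BR(425,545) BL(70,498)
cr=np.array([(115,72),(460,115),(425,545),(70,500)])/6+[385,160]
C=onz(top,cr,.022);print((C*1000).round(1)); print([round(np.linalg.norm(C[i]-C[(i+1)%4])*1000,1) for i in range(4)])
m=C.mean(0);d=(C[0]+C[1]-C[2]-C[3])[:2];e=(C[0]+C[3]-C[1]-C[2])[:2]
print("centre",m,"yaw",np.arctan2(d[1],d[0]),np.arctan2(-e[0],e[1]))
yaw=np.arctan2(d[1],d[0])
rc=m[:2]-.017*np.array([np.cos(yaw),np.sin(yaw)]);print("ring from base",rc)
# spanner handle top ctr
m=mask(t,(50,120,150),(75,255,255),(205,165,275,240));k=big(m);print("green bright",cv2.minAreaRect(k))
print(onz(top,cv2.minAreaRect(k)[0],.094))
# plane of face, hole pix
ps=np.array([(388,257),(311,378),(282,240),(371,182),(345,318)])/6+[385,160]
n=np.array([-np.sin(.45)*np.cos(yaw),-np.sin(.45)*np.sin(yaw),np.cos(.45)])
c0=np.array([P[0],P[1],.116])
Q=onplane(top,ps,c0,n)
u=np.array([np.cos(.45)*np.cos(yaw),np.cos(.45)*np.sin(yaw),np.sin(.45)]);w=np.cross(n,u)
for a in Q: 
    x=(a-c0)@u*1e3;y=(a-c0)@w*1e3; print(round(x,1),round(y,1),"cw from u",round(np.arctan2(-y,x),3),np.hypot(x,y).round(1))
E
```

```text
ring centre [ 0.5897 -0.1962  0.109 ] [[441.96279414 212.08613234]] [[209.91412425 249.39996328]]
[[ 683.4 -150.5   22. ]
 [ 665.9 -268.    22. ]
 [ 520.4 -245.9   22. ]
 [ 538.3 -127.7   22. ]]
[np.float64(118.8), np.float64(147.2), np.float64(119.5), np.float64(146.9)]
centre [ 0.60197634 -0.19802544  0.022     ] yaw -0.15295091014965434 -0.1494242773179827
ring from base [ 0.5851748 -0.1954354]
green bright ((233.8918914794922, 196.85133361816406), (14.138313293457031, 6.740358352661133), 80.53767395019531)
[[0.62882918 0.18474442 0.094     ]]
18.0 -8.1 cw from u 0.421 19.7
-23.0 6.7 cw from u -2.859 24.0
19.0 24.2 cw from u -0.904 30.8
40.3 1.9 cw from u -0.046 40.3
-2.7 0.6 cw from u -2.94 2.7
```

```bash
python3 -m inch '[[377,-731,30,-0.16],[377,-731,30,-0.16],[377,-731,30,-0.16],[377,-731,30,-0.16],[377,-731,30,-0.16],[377,-731,30,-0.16],[377,-731,30,-0.16],[377,-731,30,-0.16]]' 1 20
```

```text
clock: 0.82
eef_pos: [0.3462, 0.2436, 0.2435]
tool_rot: [-1.571, -0.0, -0.502]
wrist_force: [0.1, -0.3, -0.2]
finger_gap: 0.0855
```

```bash
python3 -m inch '[[224,-434,8,0],[224,-434,8,0],[224,-434,8,0],[224,-434,8,0],[224,-434,8,0],[224,-434,8,0],[224,-434,8,0],[224,-434,8,0]]'; python3 -m inch '[[80,-140,4,0],[80,-140,4,0],[80,-140,4,0],[80,-140,4,0],[80,-140,4,0]]'
```

```text
clock: 1.48
eef_pos: [0.4991, -0.0528, 0.2489]
tool_rot: [-1.571, 0.0, -0.503]
wrist_force: [0.6, 1.2, 0.9]
finger_gap: 0.0854
clock: 1.9
eef_pos: [0.5814, -0.1965, 0.2515]
tool_rot: [-1.573, -0.002, -0.507]
wrist_force: [0.1, -0.1, -0.4]
finger_gap: 0.0856
```

```bash
python3 - <<'E'
from h import *
import pickle
c=cam("wrist"); im=snapshot("wrist"); cv2.imwrite("pics/w1.png",im); pickle.dump(c,open("w1.pkl","wb"))
print(c['position'],c['attitude'],proj(c,[[.587,-.196,.116]]))
E
```

```text
[ 0.5163046  -0.16079433  0.39329166] [-0.29902236  0.0020284   1.06270265] [[321.88341    191.40499413]]
```

View pics/w1.png

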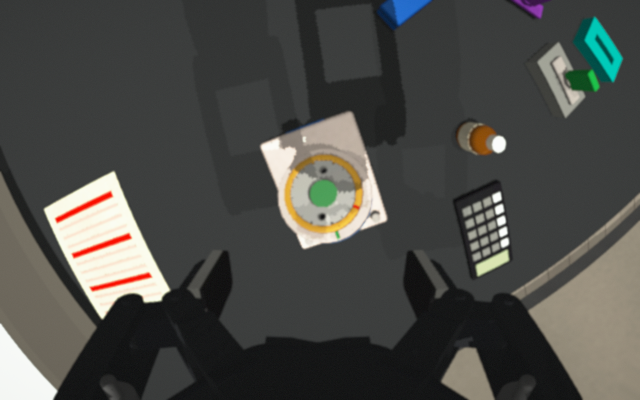

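```bash
python3 - <<'E'
from h import *
import pickle
c=pickle.load(open("w1.pkl","rb"));im=cv2.imread("pics/w1.png")
cv2.imwrite("pics/w1c.png",cv2.resize(im[143:243,272:372],(600,600),interpolation=cv2.INTER_CUBIC))
roi=(270,140,380,260)
g=cv2.cvtColor(im,cv2.COLOR_BGR2GRAY)
def cen(m,w=None):
    ys,xs=np.nonzero(m); return np.array([xs.mean(),ys.mean()]),len(xs)
hol=[]
for x,y in((323,170),(322,217)):
    p=g[y-7:y+8,x-7:x+8].astype(float); wt=np.clip(110-p,0,None); yy,xx=np.mgrid[y-7:y+8,x-7:x+8]
    hol.append([(wt*xx).sum()/wt.sum(),(wt*yy).sum()/wt.sum()]); print(hol[-1],p.min())
red,nr=cen(mask(im,(0,150,120),(8,255,255),roi)|mask(im,(172,150,120),(179,255,255),roi))
grn,ng=cen(mask(im,(45,120,60),(80,255,255),(328,224,350,245)))
mr=mask(im,(14,110,100),(28,255,255),roi); e=cv2.fitEllipse(cv2.convexHull(big(mr))); print("ring",e,red,nr,grn,ng)
yaw=-.151
n=np.array([-np.sin(.45)*np.cos(yaw),-np.sin(.45)*np.sin(yaw),np.cos(.45)])
u=np.array([np.cos(.45)*np.cos(yaw),np.cos(.45)*np.sin(yaw),np.sin(.45)]);w=np.cross(n,u)
c0=np.array([.5865,-.196,.116])
Q=onplane(c,hol+[red,grn,e[0]],c0,n);xy=np.c_[(Q-c0)@u,(Q-c0)@w]*1e3
print(Q.round(4),xy.round(1)); h=xy[0]-xy[1] if xy[0][0]>xy[1][0] else xy[1]-xy[0]
mid=(xy[0]+xy[1])/2; print("mid",mid,"len",np.hypot(*h),"cw",np.arctan2(-h[1],h[0]), "mid world",(Q[0]+Q[1])/2)
for k,nm in((2,"red"),(3,"green")):
    d=xy[k]-mid;print(nm,np.hypot(*d),"cw",np.arctan2(-d[1],d[0]))
E
```

```text
[np.float64(323.2198033707865), np.float64(170.17837078651687)] 31.0
[np.float64(321.69511400651464), np.float64(216.2814332247557)] 17.0
ring ((323.18963623046875, 193.29537963867188), (77.63255310058594, 78.7886962890625), 35.97882080078125) [355.61538462 206.46153846] 13 [336.85714286 234.14285714] 7
[[ 0.5715 -0.1859  0.1081]
 [ 0.6053 -0.2064  0.1257]
 [ 0.6118 -0.1746  0.1265]
 [ 0.6244 -0.2012  0.1345]
 [ 0.5889 -0.1957  0.1171]] [[-18.2   7.7]
 [ 22.4  -7.5]
 [ 24.2  25. ]
 [ 42.5   0.5]
 [  2.6   0.7]]
mid [2.08670994 0.1388586 ] len 43.350602088451474 cw 0.35858156587566103 mid world [ 0.58837848 -0.19614537  0.11690765]
red 33.24083279729897 cw -0.843095781437369
green 40.403255817490226 cw -0.009376549088076672
```

View pics/w1c.png

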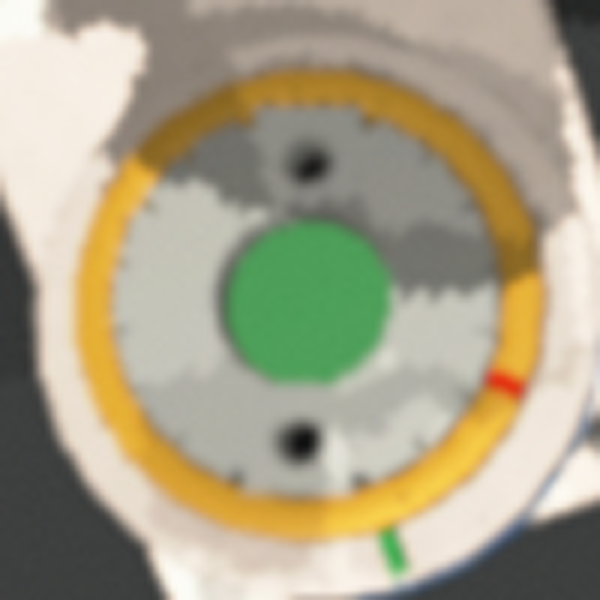

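```bash
python3 -m inch '[[47,381,-90,0.717],[47,381,-90,0.717],[47,381,-90,0.717],[47,381,-90,0.717],[47,381,-90,0.717],[47,381,-90,0.717],[47,381,-90,0.717],[47,381,-90,0.717]]' 1 20; python3 -m inch '[[15,80,-20,0],[15,80,-20,0],[15,80,-20,0]]'
```

```text
clock: 2.62
eef_pos: [0.6171, 0.1343, 0.1766]
tool_rot: [-1.57, 0.001, 0.215]
wrist_force: [0.8, 0.0, 0.2]
finger_gap: 0.0856
clock: 2.87
eef_pos: [0.6317, 0.2191, 0.1542]
tool_rot: [-1.567, 0.003, 0.221]
wrist_force: [0.0, 0.1, 0.4]
finger_gap: 0.0855
```

```bash
python3 -m inch '[[0,0,0,0],[0,0,0,0]]'; python3 - <<'E'
from h import *
import pickle
c=cam("wrist"); im=snapshot("wrist"); cv2.imwrite("pics/w2.png",im); pickle.dump(c,open("w2.pkl","wb"))
print(ctrl.get_obs()['eef_pos'],ctrl.get_obs()['tool_rot'])
m=mask(im,(45,120,60),(80,255,255)); k=big(m); r=cv2.minAreaRect(k); print(r)
print(onz(c,r[0],.094))
E
```

```text
clock: 3.03
eef_pos: [0.6325, 0.2117, 0.1568]
tool_rot: [-1.571, 0.001, 0.216]
wrist_force: [-0.1, 0.4, 0.2]
finger_gap: 0.0853
[0.63288289 0.2108339  0.15725405] [-1.57111387e+00  3.27525684e-04  2.14166771e-01]
((283.0, 196.0), (48.0, 22.0), 90.0)
[[0.62453934 0.18443298 0.094     ]]
```

View pics/w2.png

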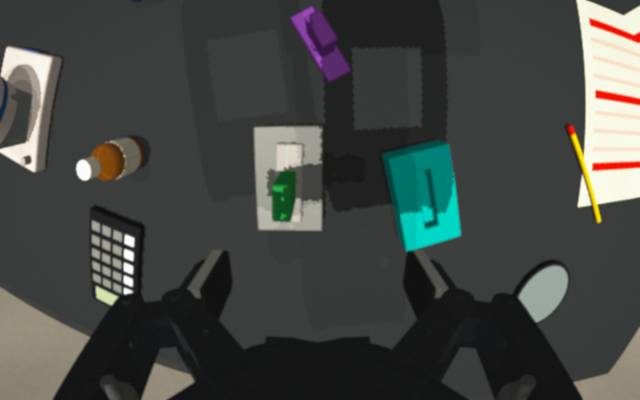

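```bash
python3 - <<'E'
from h import *
import pickle
c=pickle.load(open("w2.pkl","rb"));im=cv2.imread("pics/w2.png")
C=onz(c,[(254,127),(322,125),(323,230),(258,230)],.03)*1000
print(C.round(1),C.mean(0)); print([np.linalg.norm(C[i]-C[(i+1)%4]).round(1) for i in range(4)])
d=C[2]+C[3]-C[0]-C[1]; print(np.arctan2(d[1],d[0]))
# plate ends on z=.038 : corners (277,144),(303,144) top end
print(onz(c,[(277,143),(303,143),(272,221),(303,221)],.038).round(4))
cv2.imwrite("pics/w2c.png",cv2.resize(im[115:240,240:340],(480,600),interpolation=cv2.INTER_CUBIC))
E
```

```text
[[588.3 144.2  30. ]
 [574.8 202.   30. ]
 [669.5 224.   30. ]
 [683.  163.7  30. ]] [628.90552432 183.45559102  30.        ]
[np.float64(59.4), np.float64(97.2), np.float64(61.8), np.float64(96.7)]
0.21572540083956232
[[0.5972 0.1677 0.038 ]
 [0.5927 0.1894 0.038 ]
 [0.6676 0.176  0.038 ]
 [0.6615 0.2036 0.038 ]]
```

View pics/w2c.png

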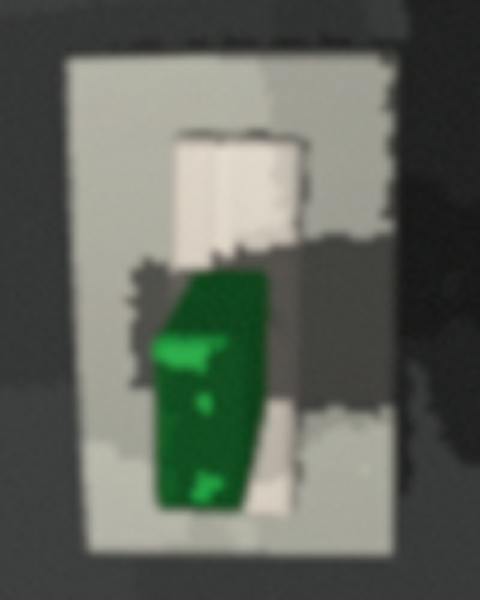

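```bash
python3 -m inch '[[-4,-27,0,0],[-4,-27,-30,0],[-4,-27,-60,0],[-4,-27,-90,0],[-4,-27,-104,0],[-4,-27,-104,0],[-4,-27,-104,0]]'; python3 -m inch '[[0,0,0,0],[0,0,0,0],[0,0,0,0],[0,0,0,0],[0,0,0,0],[0,0,0,0],[0,0,0,0],[0,0,0,0]]' -1 25
```

```text
clock: 3.67
eef_pos: [0.6295, 0.183, 0.0532]
tool_rot: [-1.571, 0.0, 0.212]
wrist_force: [-0.0, 0.0, -0.0]
finger_gap: 0.0858
clock: 4.33
eef_pos: [0.6297, 0.1846, 0.0534]
tool_rot: [-1.571, -0.001, 0.214]
wrist_force: [-1.0, -0.1, 3.6]
finger_gap: 0.0134
```

```bash
python3 -m inch '[[0,0,30,0],[45,9,40,0],[89,18.5,40,0],[89,18.5,40,0],[89,18.5,10,0],[89,18.5,-12,0],[89,18.5,-12,0],[89,18.5,-12,0]]'; python3 -m inch '[[-6,-1.3,0,0],[-8,-1.7,0,0],[-8,-1.7,0,0]]'
```

```text
clock: 5.0
eef_pos: [0.717, 0.2026, 0.0385]
tool_rot: [-1.571, 0.005, 0.214]
wrist_force: [0.3, -0.7, -1.8]
finger_gap: 0.0136
clock: 5.25
eef_pos: [0.7106, 0.2013, 0.0429]
tool_rot: [-1.571, -0.002, 0.214]
wrist_force: [-1.3, 0.2, -2.4]
finger_gap: 0.0135
```

```bash
python3 -m inch '[[-4,-0.9,0,0],[-9,-1.9,0,0],[-13,-2.8,0,0],[-17,-3.7,0,0],[-17,-3.7,0,0]]';  python3 - <<'E'
from h import *
im=snapshot("wrist"); cv2.imwrite("pics/w3.png",im); cv2.imwrite("pics/s3.png",cv2.resize(snapshot("scene")[130:230,330:450],(720,600),interpolation=cv2.INTER_CUBIC))
E
```

```text
clock: 5.67
eef_pos: [0.6991, 0.1988, 0.0456]
tool_rot: [-1.57, -0.017, 0.214]
wrist_force: [7.0, 1.4, 2.3]
finger_gap: 0.0137
```

View pics/w3.png

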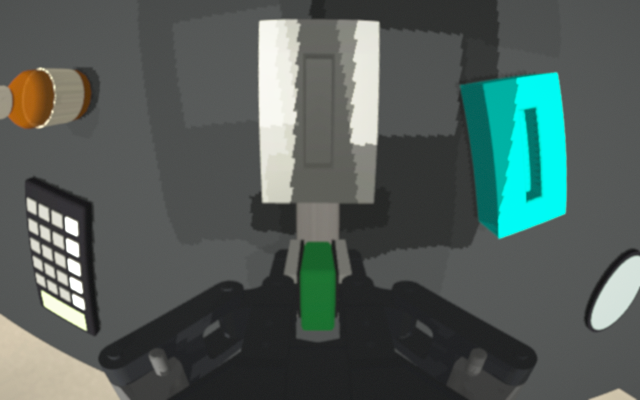

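View pics/s3.png

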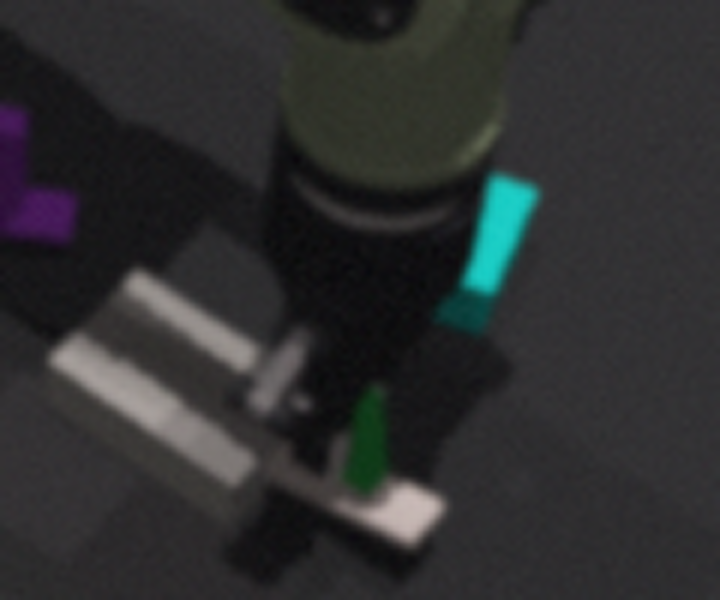

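```bash
python3 -m inch '[[-4,-0.9,-2,0],[-4,-0.9,-2,0],[-4,-0.9,-2,0],[-4,-0.9,-2,0]]';  python3 - <<'E'
from h import *
im=snapshot("wrist"); cv2.imwrite("pics/w4.png",im); cv2.imwrite("pics/s4.png",cv2.resize(snapshot("scene")[130:230,330:450],(720,600),interpolation=cv2.INTER_CUBIC)); print(ctrl.get_obs()['tau'].round(2))
E
```

```text
clock: 6.1
eef_pos: [0.6947, 0.1978, 0.0428]
tool_rot: [-1.57, -0.015, 0.214]
wrist_force: [6.8, 1.8, 1.7]
finger_gap: 0.0136
[ 3.600e-01 -5.523e+01 -1.612e+01  9.000e-02  2.310e+00 -1.000e-02]
```

View pics/w4.png

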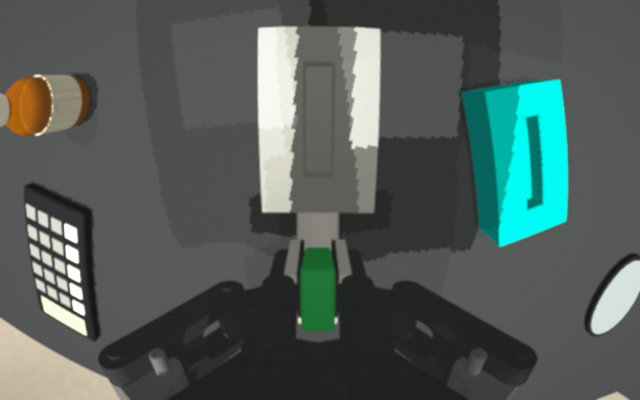

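View pics/s4.png

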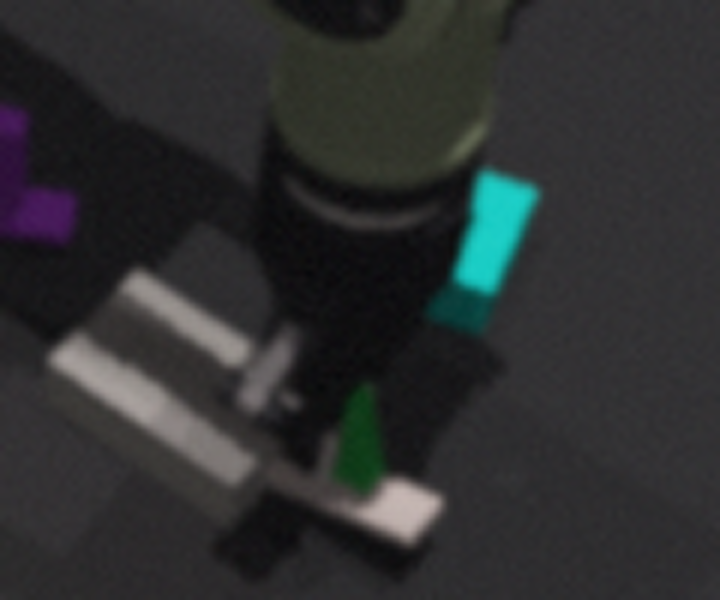

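```bash
python3 -m inch '[[8,1.7,0,0],[16,3.5,30,0],[16,3.5,70,0],[16,3.5,110,0],[0,-25,147,-0.12],[-10,-65,147,-0.24],[-20,-105,147,-0.36],[-30,-145,147,-0.48]]'; cat > tgt.py <<'E'
from h import *
yaw=-.151;t=.45
n=np.array([-np.sin(t)*np.cos(yaw),-np.sin(t)*np.sin(yaw),np.cos(t)])
u=np.array([np.cos(t)*np.cos(yaw),np.cos(t)*np.sin(yaw),np.sin(t)]);w=np.cross(n,u)
def tgt(phi,c0,h):
    x=u*np.cos(phi)-w*np.sin(phi); y=np.cross([0,0,1],x);y/=np.linalg.norm(y); z=np.cross(x,y)
    G=c0+.042*z+h*n; return G-[0,0,.019],np.arctan2(x[1],x[0]),np.arcsin(x[2]),z
E
python3 - <<'E'
from tgt import *
c0=np.array([.5875,-.196,.1165])
for h in(.04,.02,.01,0): print(h,[np.round(a,4) for a in tgt(.356,c0,h)])
print(n,u,w)
E
```

```text
clock: 6.87
eef_pos: [0.6598, 0.0545, 0.1875]
tool_rot: [-1.57, -0.002, -0.27]
wrist_force: [0.3, -0.6, -1.4]
finger_gap: 0.014
0.04 [array([ 0.5556, -0.1845,  0.1719]), np.float64(-0.5426), np.float64(0.4199), array([-0.3491,  0.2105,  0.9131])]
0.02 [array([ 0.5642, -0.1858,  0.1539]), np.float64(-0.5426), np.float64(0.4199), array([-0.3491,  0.2105,  0.9131])]
0.01 [array([ 0.5685, -0.1865,  0.1449]), np.float64(-0.5426), np.float64(0.4199), array([-0.3491,  0.2105,  0.9131])]
0 [array([ 0.5728, -0.1872,  0.1359]), np.float64(-0.5426), np.float64(0.4199), array([-0.3491,  0.2105,  0.9131])]
[-0.43001612  0.06543049  0.9004471 ] [ 0.89020105 -0.1354514   0.43496553] [1.50426829e-01 9.88621145e-01 6.93889390e-18]
```

```bash
python3 -m inch '[[-104,-239,0,-0.27],[-104,-239,0,-0.27],[-104,-239,0,-0.27],[-104,-239,0,-0.27],[-104,-239,0,-0.27],[-104,-239,0,-0.27],[-104,-239,0,-0.27],[-104,-239,0,-0.27]]'; python3 -m inch '[[0,0,0,0],[0,0,0,0],[0,0,0,0]]'
```

```text
clock: 7.53
eef_pos: [0.5548, -0.1863, 0.1862]
tool_rot: [-1.572, 0.001, -0.54]
wrist_force: [-0.1, 0.8, -1.3]
finger_gap: 0.0137
clock: 7.78
eef_pos: [0.5571, -0.1821, 0.1859]
tool_rot: [-1.57, 0.0, -0.534]
wrist_force: [-0.2, -0.0, -1.7]
finger_gap: 0.0137
```

```bash
python3 -m inch '[[-1.5,-2.4,-14,-0.009],[-1.5,-2.4,-14,-0.009],[-1.5,-2.4,-14,-0.009]]';  cat > look.py <<'E'
from h import *
import pickle,sys
k=sys.argv[1]
o=ctrl.get_obs();c=cam("wrist");im=snapshot("wrist"); pickle.dump(c,open(f"w{k}.pkl","wb"));cv2.imwrite(f"pics/wr{k}.png",im)
t=snapshot("top");s=snapshot("scene");cv2.imwrite(f"pics/tr{k}.png",t);cv2.imwrite(f"pics/sr{k}.png",s)
print(o['eef_pos'].round(4),o['tool_rot'].round(3),o['wrist_force'].round(1))
a=cv2.resize(im[100:400,170:470],(400,400),interpolation=cv2.INTER_CUBIC)
b=cv2.resize(s[200:320,160:280],(400,400),interpolation=cv2.INTER_CUBIC)
cv2.imwrite(f"pics/l{k}.png",np.hstack([a,b]))
E
python3 look.py 5
```

```text
clock: 8.03
eef_pos: [0.5549, -0.1847, 0.1712]
tool_rot: [-1.571, 0.002, -0.543]
wrist_force: [0.3, -0.5, -2.0]
finger_gap: 0.0139
[ 0.5549 -0.1847  0.1712] [-1.571  0.002 -0.543] [ 0.3 -0.5 -2. ]
```

View pics/l5.png

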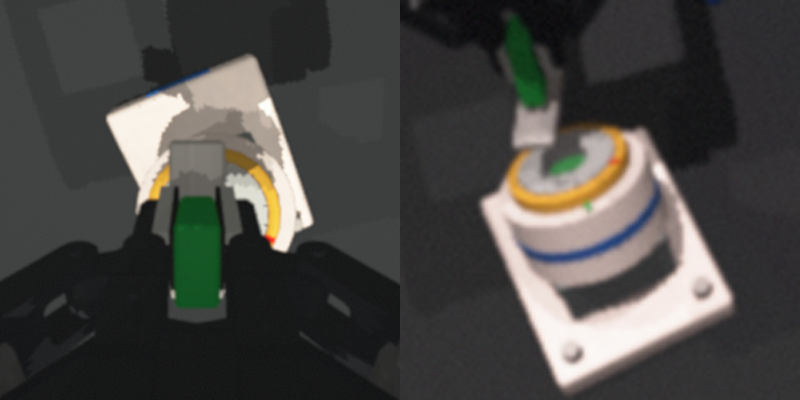

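```bash
python3 - <<'E'
from tgt import *
import pickle
c=pickle.load(open("w5.pkl","rb"));sc=cam("scene");top=cam("top")
tcp=np.array([.5549,-.1847,.1712]);G=tcp+[0,0,.019]
for th in (.36,.42,.48):
    x=np.array([np.cos(-.543)*np.cos(th),np.sin(-.543)*np.cos(th),np.sin(th)]);y=np.cross([0,0,1],x);y/=np.linalg.norm(y);z=np.cross(x,y)
    pt=lambda a,b,d:G+(a*x+b*y+(d-42)*z)/1000
    W=[pt(-36,12,8),pt(-36,-12,8),pt(-36,12,0),pt(-36,-12,0)]
    S=[pt(36,12,8),pt(36,-12,8),pt(36,12,0),pt(36,-12,0)]
    H=[pt(-14,7,64),pt(-14,-7,64)]
    print(th,"wrist",proj(c,W).round(1).tolist(),"handle",proj(c,H).round(1).tolist(),"scene",proj(sc,S).round(1).tolist())
im=cv2.imread("pics/wr5.png");cv2.imwrite("pics/a5.png",cv2.resize(im[180:350,270:370],(353,600),interpolation=cv2.INTER_CUBIC))
s=cv2.imread("pics/sr5.png");cv2.imwrite("pics/b5.png",cv2.resize(s[195:265,180:240],(514,600),interpolation=cv2.INTER_CUBIC))
E
```

```text
0.36 wrist [[339.8, 199.8], [297.5, 199.9], [338.8, 200.7], [298.3, 200.7]] handle [[337.3, 248.1], [301.0, 248.2]] scene [[205.5, 238.3], [193.0, 239.6], [206.3, 241.5], [193.9, 242.7]]
0.42 wrist [[339.5, 203.7], [297.7, 203.8], [338.6, 205.2], [298.5, 205.2]] handle [[337.2, 244.6], [301.1, 244.6]] scene [[205.2, 238.1], [192.7, 239.3], [206.0, 241.4], [193.5, 242.7]]
0.48 wrist [[339.3, 207.7], [297.9, 207.7], [338.4, 209.8], [298.7, 209.8]] handle [[337.0, 241.2], [301.2, 241.3]] scene [[204.9, 237.7], [192.3, 239.0], [205.6, 241.2], [193.1, 242.5]]
```

View pics/a5.png

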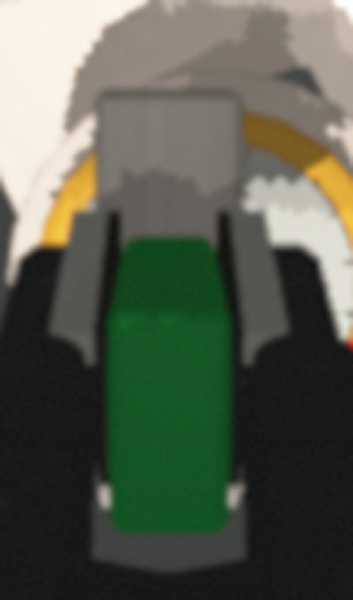

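View pics/b5.png

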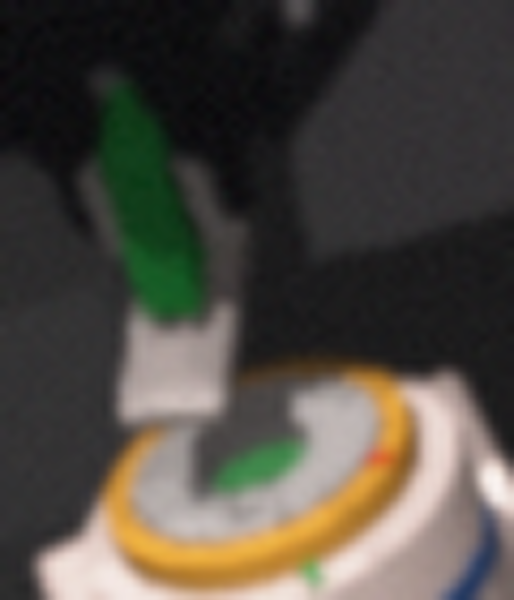

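```bash
python3 - <<'E'
from tgt import *
import pickle
from scipy.optimize import least_squares
c=pickle.load(open("w5.pkl","rb"));print(c['position'],c['attitude'])
tcp=np.array([.5549,-.1847,.1712]);G0=tcp+[0,0,.019];xh=np.array([np.cos(-.543),np.sin(-.543),0])
def model(p):
    th,a,d=p;x=np.cos(th)*xh+[0,0,np.sin(th)];y=np.cross([0,0,1],x);y/=np.linalg.norm(y);z=np.cross(x,y)
    G=G0+a/1000*xh+[0,0,d/1000]
    pt=lambda a,b,d:G+(a*x+b*y+(d-42)*z)/1000
    P=[pt(-36,s*12,8) for s in(1,-1)]+[pt(-14,s*7,14) for s in(1,-1)]+[pt(-14,s*7,64) for s in(1,-1)]+[pt(14,s*7,64) for s in(1,-1)]
    return proj(c,P)
def conv(r): return 180+r/3.53
obs=np.array([(270+243/3.53,conv(90)),(270+98/3.53,conv(90)),(270+208/3.53,conv(240)),(270+122/3.53,conv(240)),(270+232/3.53,conv(312)),(270+107/3.53,conv(312)),(270+222/3.53,conv(530)),(270+112/3.53,conv(530))])
for p0 in([.42,0,0],[0.05,0,0]):
    r=least_squares(lambda p:(model(p)-obs).ravel(),p0);print(r.x,r.cost);print(np.c_[model(r.x),obs].round(1))
print(model([.42,0,0]).round(1))
E
```

```text
[ 0.4916173  -0.14722914  0.31328928] [-2.94439330e-01  2.63710047e-04  1.02702019e+00]
[ 0.26970804  8.72638011 -3.95073593] 13.493228812876811
[[339.4 206.9 338.8 205.5]
 [297.8 206.9 297.8 205.5]
 [331.1 246.3 328.9 248. ]
 [306.2 246.4 304.6 248. ]
 [336.4 268.3 335.7 268.4]
 [301.8 268.4 300.3 268.4]
 [335.5 330.4 332.9 330.1]
 [302.6 330.5 301.7 330.1]]
[ 0.26970806  8.72637755 -3.95073133] 13.493228812863736
[[339.4 206.9 338.8 205.5]
 [297.8 206.9 297.8 205.5]
 [331.1 246.3 328.9 248. ]
 [306.2 246.4 304.6 248. ]
 [336.4 268.3 335.7 268.4]
 [301.8 268.4 300.3 268.4]
 [335.5 330.4 332.9 330.1]
 [302.6 330.5 301.7 330.1]]
[[339.5 203.7]
 [297.7 203.8]
 [331.4 242.4]
 [305.9 242.4]
 [337.2 244.6]
 [301.1 244.6]
 [337.  314.9]
 [301.3 314.9]]
```

```bash
cat >> tgt.py <<'E'
def pose(tcp,yaw_,th,a,d):
    xh=np.array([np.cos(yaw_),np.sin(yaw_),0]);x=np.cos(th)*xh+[0,0,np.sin(th)];y=np.cross([0,0,1],x);y/=np.linalg.norm(y);z=np.cross(x,y)
    G=np.asarray(tcp)+[0,0,.019]+a/1000*xh+np.array([0,0,d/1000]); return G-.042*z,x,y,z
E
python3 - <<'E'
from tgt import *
sc=cam("scene");top=cam("top")
for p in([.27,8.7,-4],[.42,0,0]):
    o,x,y,z=pose([.5549,-.1847,.1712],-.543,*p);pt=lambda a,b,d:o+(a*x+b*y+d*z)/1000
    print(p,o.round(4),proj(sc,[pt(36,12,8),pt(36,-12,8),pt(36,12,0),pt(36,-12,0),pt(0,0,64),pt(0,0,14)]).round(1).tolist())
s=cv2.imread("pics/sr5.png");k=big(mask(s,(45,120,40),(80,255,255),(180,195,240,240)));print(k[k[:,0,1].argmin()],k[k[:,0,1].argmax()],cv2.minAreaRect(k))
E
```

```text
[0.27, 8.7, -4] [ 0.5719 -0.195   0.1457] [[206.3, 243.4], [193.9, 244.7], [207.1, 246.3], [194.7, 247.5], [195.8, 210.3], [200.9, 229.1]]
[0.42, 0, 0] [ 0.5696 -0.1935  0.1519] [[205.2, 238.1], [192.7, 239.3], [206.0, 241.4], [193.5, 242.7], [195.6, 204.4], [200.4, 225.7]]
[[193 205]] [[199 231]] ((197.0882568359375, 217.8529815673828), (26.92145538330078, 8.48874568939209), 75.96376037597656)
```

```bash
python3 - <<'E'
from tgt import *
import itertools
sc=cam("scene")
s=cv2.imread("pics/sr5.png");k=big(mask(s,(45,100,30),(80,255,255),(180,195,240,240)))[:,0];print(k.min(0),k.max(0))
pl=mask(s,(0,0,110),(179,60,255),(185,225,212,248));ys,xs=np.nonzero(pl)
for y in range(228,250): 
    q=xs[ys==y]; print(y,(q.min(),q.max()) if len(q) else None,end=' ')
for p in([.27,8.7,-4],[.35,4,-2],[.42,0,0]):
    o,x,y,z=pose([.5549,-.1847,.1712],-.543,*p);pt=lambda a,b,d:o+(a*x+b*y+d*z)/1000
    q=proj(sc,[pt(*a) for a in itertools.product((-14,14),(-7,7),(14,64))]);print(p,q.min(0).round(1),q.max(0).round(1))
E
```

```text
[191 205] [203 231]
228 None 229 None 230 None 231 (np.int64(205), np.int64(206)) 232 (np.int64(195), np.int64(206)) 233 (np.int64(195), np.int64(206)) 234 (np.int64(195), np.int64(206)) 235 (np.int64(195), np.int64(206)) 236 (np.int64(195), np.int64(206)) 237 (np.int64(195), np.int64(205)) 238 (np.int64(194), np.int64(205)) 239 (np.int64(194), np.int64(205)) 240 (np.int64(194), np.int64(206)) 241 (np.int64(194), np.int64(206)) 242 (np.int64(194), np.int64(205)) 243 (np.int64(194), np.int64(205)) 244 (np.int64(195), np.int64(203)) 245 (np.int64(200), np.int64(202)) 246 (np.int64(199), np.int64(202)) 247 (np.int64(198), np.int64(202)) 248 None 249 None [0.27, 8.7, -4] [191.4 205.3] [205.  234.4]
[0.35, 4, -2] [191.2 202.6] [204.9 232.1]
[0.42, 0, 0] [191.  200.4] [204.7 230.1]
```

```bash
cat >> tgt.py <<'E'
C0=np.array([.588,-.196,.116]); PHI=.356
XT=u*np.cos(PHI)-w*np.sin(PHI)
def tcp_far(k,th,a,d,c0=C0,yaw_=-.543):
    o,x,y,z=pose([0,0,0],yaw_,th,a,d); tip=o+.022*x-.008*z
    return c0+.022*XT+k/1000*n-tip
def tcp_full(k,th,a,d,c0=C0,yaw_=-.543):
    o,x,y,z=pose([0,0,0],yaw_,th,a,d); return c0+k/1000*n-o
E
python3 - <<'E'
from tgt import *
for k in(15,5,0,-4): print(k,(tcp_far(k,.27,8.7,-4)*1e3).round(1))
for k in(4,0):print("th.42",k,(tcp_full(k,.42,8.7,-4)*1e3).round(1), (tcp_far(-4,.42,8.7,-4)*1e3).round(1))
E
```

```text
15 [ 561.7 -183.   165.8]
5 [ 566.  -183.7  156.8]
0 [ 568.2 -184.   152.3]
-4 [ 569.9 -184.3  148.7]
th.42 4 [ 564.2 -182.4  143. ] [ 564.8 -181.2  143.1]
th.42 0 [ 565.9 -182.7  139.3] [ 564.8 -181.2  143.1]
```

```bash
python3 -m inch '[[7,1.7,-5.4,0],[9,1.4,-10,0],[11.1,1.0,-14.4,0],[11.1,1.0,-14.4,0],[11.1,1.0,-14.4,0]]'; python3 look.py 6
```

```text
clock: 8.6
eef_pos: [0.5659, -0.1849, 0.1568]
tool_rot: [-1.571, 0.001, -0.545]
wrist_force: [-0.4, 0.1, -1.4]
finger_gap: 0.0138
[ 0.5659 -0.1849  0.1568] [-1.571e+00  1.000e-03 -5.450e-01] [-0.4  0.1 -1.4]
```

View pics/l6.png

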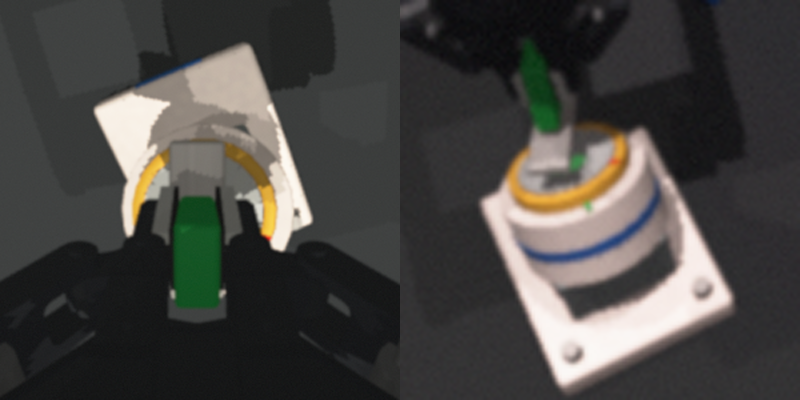

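```bash
python3 - <<'E'
from tgt import *
import pickle
for k in(5,6):
    c=pickle.load(open(f"w{k}.pkl","rb"));im=cv2.imread(f"pics/wr{k}.png")
    m=mask(im,(14,110,60),(28,255,255),(250,190,400,310));ys,xs=np.nonzero(m)
    P=onplane(c,np.c_[xs,ys],C0-.001*n,n);a=(P-C0)@u*1e3;b=(P-C0)@w*1e3
    # fit outer/inner circle: ring pixels radii; solve centre minimising radius spread about mean
    from scipy.optimize import least_squares
    r=least_squares(lambda p:np.hypot(a-p[0],b-p[1])-p[2],[0,0,34],loss='soft_l1');print(k,r.x,len(a))
im=cv2.imread("pics/w1.png");c=pickle.load(open("w1.pkl","rb"))
m=mask(im,(14,110,60),(28,255,255),(270,140,380,260));ys,xs=np.nonzero(m)
P=onplane(c,np.c_[xs,ys],C0-.001*n,n);a=(P-C0)@u*1e3;b=(P-C0)@w*1e3
r=least_squares(lambda p:np.hypot(a-p[0],b-p[1])-p[2],[0,0,34],loss='soft_l1');print("w1",r.x)
E
```

```text
5 [-0.56675873 -0.27874617 34.18011353] 928
6 [-0.44645262 -0.28422045 34.16040293] 1261
w1 [ 1.43904839e-02 -1.81649366e-01  3.41643584e+01]
```

```bash
python3 -m inch '[[1,1.0,-2.2,0],[2.3,0.9,-4.5,0],[2.3,0.9,-4.5,0]]'; python3 -m inch '[[0.8,-0.1,-1.8,0],[1.7,-0.3,-3.6,0],[1.7,-0.3,-3.6,0],[1.7,-0.3,-3.6,0]]'
```

```text
clock: 9.0
eef_pos: [0.5684, -0.1839, 0.1525]
tool_rot: [-1.571, 0.0, -0.545]
wrist_force: [0.3, -0.9, -1.7]
finger_gap: 0.0137
clock: 9.33
eef_pos: [0.57, -0.1843, 0.1492]
tool_rot: [-1.571, 0.0, -0.545]
wrist_force: [-1.1, 0.6, -2.0]
finger_gap: 0.014
```

```bash
python3 -m inch '[[0.7,-0.1,-1.5,0],[0.7,-0.1,-1.5,0],[0.7,-0.1,-1.5,0]]'; python3 -m inch '[[-1.7,1,-1.9,0],[-3.4,2,-3.8,0],[-5.1,3.1,-5.6,0],[-5.1,3.1,-5.6,0],[-5.1,3.1,-5.6,0]]'; python3 look.py 7
```

```text
clock: 9.58
eef_pos: [0.5708, -0.1844, 0.1478]
tool_rot: [-1.571, 0.0, -0.545]
wrist_force: [-0.2, -0.3, -2.0]
finger_gap: 0.0139
clock: 10.0
eef_pos: [0.5657, -0.1814, 0.1433]
tool_rot: [-1.571, -0.001, -0.545]
wrist_force: [-2.9, 0.1, 4.0]
finger_gap: 0.0137
[ 0.5657 -0.1814  0.1433] [-1.571e+00 -1.000e-03 -5.450e-01] [-2.9  0.1  4. ]
```

View pics/l7.png

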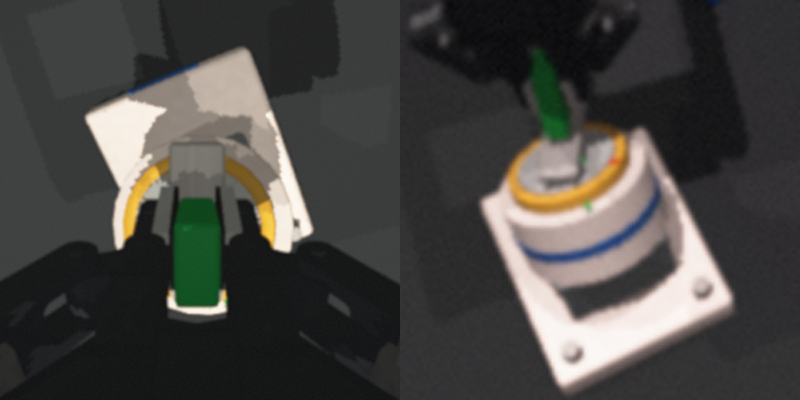

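```bash
python3 - <<'E'
import cv2
im=cv2.imread("pics/wr7.png");cv2.imwrite("pics/a7.png",cv2.resize(im[180:350,270:370],(353,600),interpolation=cv2.INTER_CUBIC))
s=cv2.imread("pics/sr7.png");cv2.imwrite("pics/b7.png",cv2.resize(s[205:275,190:260],(600,600),interpolation=cv2.INTER_CUBIC))
E
```

```text
(no output)
```

View pics/a7.png

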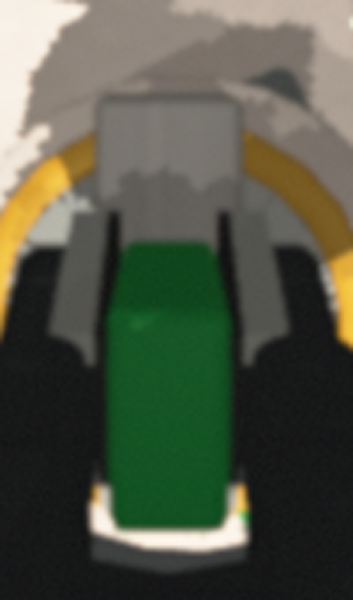

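View pics/b7.png

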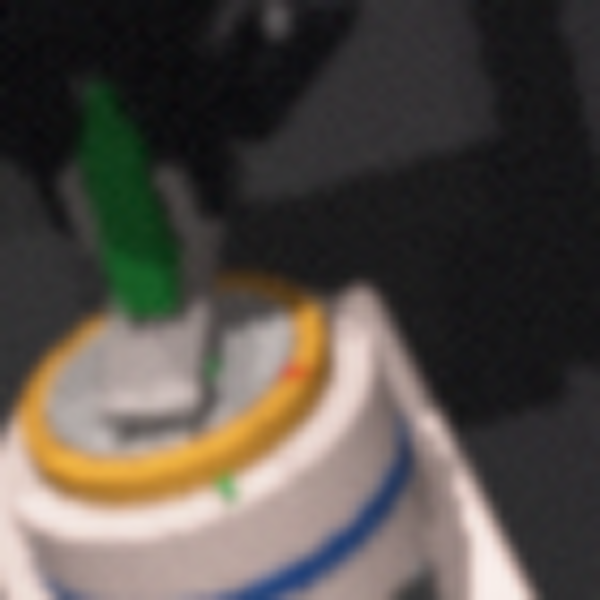

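```bash
cat > fit.py <<'E'
from tgt import *
from scipy.optimize import least_squares
import pickle
def fit(k,tcp,yaw_,pl,gb,gt,gf):
    """pl,gb,gt,gf: (xl,xr,row) in a-crop px: plate near top edge, green bottom near, top near, top far"""
    c=pickle.load(open(f"w{k}.pkl","rb"))
    def model(p):
        o,x,y,z=pose(tcp,yaw_,*p);pt=lambda a,b,d:o+(a*x+b*y+d*z)/1000
        return proj(c,[pt(-36,12,8),pt(-36,-12,8),pt(-14,7,14),pt(-14,-7,14),pt(-14,7,64),pt(-14,-7,64),pt(14,7,64),pt(14,-7,64)])
    obs=np.array([q for l,r,h in(pl,gb,gt,gf) for q in((270+r/3.53,180+h/3.53),(270+l/3.53,180+h/3.53))])
    r=least_squares(lambda p:(model(p)-obs).ravel(),[.3,8,-4]);print(r.x.round(3),r.cost);print((model(r.x)-obs).round(1).tolist())
    o,x,y,z=pose(tcp,yaw_,*r.x)
    d=o-C0;print("origin rel ring u,w,n mm",(np.array([d@u,d@w,d@n])*1e3).round(1),"z err",np.arccos(z@n))
    for s in(1,-1):
        tp=o+s*.022*x-.008*z-C0-s*.022*XT;print("tip",s,(np.array([tp@XT,tp@np.cross(n,XT),tp@n])*1e3).round(1))
    return r.x
E
python3 - <<'E'
from fit import *
fit(7,[.5657,-.1814,.1433],-.545,(98,243,94),(124,210,243),(107,232,314),(112,222,526))
E
```

```text
[ 0.274 10.171 -6.163] 13.666496349006362
[[0.3, 1.5], [0.4, 1.5], [1.5, -1.8], [1.4, -1.8], [0.4, -0.3], [2.0, -0.2], [2.4, 0.6], [1.3, 0.6]]
origin rel ring u,w,n mm [-4.1  2.8  1.6] z err 0.22185194176679113
tip 1 [-6.2 -0.7 -9.3]
tip -1 [-5.7  0.5 -3. ]
```

```bash
python3 - <<'E'
from tgt import *
import itertools
sc=cam("scene")
print("ring c",proj(sc,[C0,C0+.022*XT,C0-.022*XT]).round(1).tolist())
for p in([.274,10.2,-6.2],[.274,8.7,-4],[.36,10,-6],[.36,8.7,-4],[.42,8.7,-4]):
    o,x,y,z=pose([.5657,-.1814,.1433],-.545,*p);pt=lambda a,b,d:o+(a*x+b*y+d*z)/1000
    q=proj(sc,[pt(*a) for a in itertools.product((-14,14),(-7,7),(14,64))])
    print(p,"far top",proj(sc,[pt(36,12,8),pt(36,-12,8)]).round(1).tolist(),"bot",proj(sc,[pt(36,12,0),pt(36,-12,0)]).round(1).tolist(),"green",q.min(0).round(1),q.max(0).round(1))
s=cv2.imread("pics/sr7.png");k=big(mask(s,(45,100,30),(80,255,255),(190,205,225,245)))[:,0];print("green",k.min(0),k.max(0))
E
```

```text
ring c [[208.9, 247.1], [207.9, 253.7], [209.9, 240.8]]
[0.274, 10.2, -6.2] far top [[213.5, 254.3], [201.3, 255.6]] bot [[214.2, 257.1], [202.1, 258.4]] green [199.1 217. ] [212.  245.4]
[0.274, 8.7, -4] far top [[213.3, 253.2], [201.1, 254.4]] bot [[214.0, 255.9], [201.9, 257.2]] green [198.9 215.8] [211.8 244.2]
[0.36, 10, -6] far top [[213.1, 254.1], [200.9, 255.3]] bot [[213.8, 257.1], [201.6, 258.4]] green [199.1 216.8] [212.  245.6]
[0.36, 8.7, -4] far top [[212.9, 253.0], [200.7, 254.3]] bot [[213.6, 256.1], [201.4, 257.3]] green [198.9 215.7] [211.9 244.6]
[0.42, 8.7, -4] far top [[212.6, 252.8], [200.4, 254.1]] bot [[213.3, 256.0], [201.1, 257.3]] green [198.9 215.7] [211.9 244.8]
green [199 215] [210 241]
```

```bash
python3 -m inch '[[1.3,-0.8,0,0],[2.6,-1.5,0,0],[2.6,-1.5,0,0]]'; python3 -m inch '[[1.3,-0.8,0,0],[2.6,-1.5,0,0],[2.6,-1.5,0,0]]';python3 - <<'E'
from h import *
o=ctrl.get_obs();print(o['wrist_force'].round(2),o['moment'].round(3))
E
```

```text
clock: 10.4
eef_pos: [0.5662, -0.1817, 0.1433]
tool_rot: [-1.571, 0.005, -0.545]
wrist_force: [-7.1, 3.4, 9.1]
finger_gap: 0.0136
clock: 10.65
eef_pos: [0.5667, -0.182, 0.1433]
tool_rot: [-1.571, 0.01, -0.545]
wrist_force: [-12.1, 6.5, 14.4]
finger_gap: 0.0136
[-12.1    6.46  14.43] [0.91  1.85  0.041]
```

```bash
python3 -m inch '[[-2.5,1.5,0,0],[-4.5,2.6,0,0],[-4.5,2.6,0,0],[-4.5,2.6,0,0]]'; python3 look.py 8; python3 - <<'E'
import cv2
im=cv2.imread("pics/wr8.png");a=cv2.resize(im[180:350,270:370],(353,600),interpolation=cv2.INTER_CUBIC)
s=cv2.imread("pics/sr8.png");b=cv2.resize(s[205:275,195:245],(429,600),interpolation=cv2.INTER_CUBIC)
import numpy as np
cv2.imwrite("pics/ab8.png",np.hstack([a,b]))
E
```

```text
clock: 10.98
eef_pos: [0.5656, -0.1813, 0.1432]
tool_rot: [-1.571, 0.001, -0.545]
wrist_force: [-4.3, 0.6, 6.9]
finger_gap: 0.0138
[ 0.5656 -0.1813  0.1432] [-1.571e+00  1.000e-03 -5.450e-01] [-4.3  0.6  6.9]
```

View pics/ab8.png

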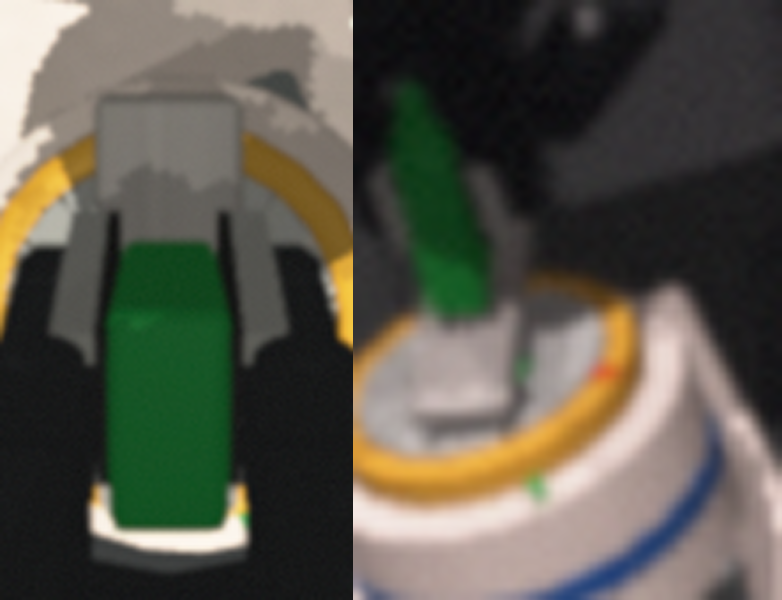

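```bash
python3 - <<'E'
from tgt import *
sc=cam("scene")
b=proj(sc,[C0])[0]
for v,nm in((n,"n"),(XT,"XT"),(np.cross(n,XT),"YT")): print(nm,(proj(sc,[C0+.01*v])[0]-b).round(2))
YT=np.cross(n,XT)
print(proj(sc,[C0+.036*XT+s*.012*YT+h*n for h in(0,.008,.016) for s in(1,-1)]).round(1).tolist(), proj(sc,[C0+.038*XT,C0+.031*XT]).round(1).tolist())
c=cam("wrist");print(proj(c,[C0-.036*XT+s*.012*YT+h*n for h in(0,.008,.016) for s in(1,-1)]).round(1).tolist(),proj(c,[C0-.038*XT,C0-.031*XT]).round(1).tolist())
E
```

```text
n [-1.67 -3.78]
XT [-0.47  2.95]
YT [ 4.7  -1.15]
[[213.0, 256.6], [201.4, 259.4], [211.6, 253.5], [199.9, 256.4], [210.3, 250.4], [198.5, 253.3]] [[207.1, 258.6], [207.4, 256.5]]
[[335.9, 215.4], [298.5, 216.0], [334.4, 214.6], [295.6, 215.1], [332.9, 213.6], [292.4, 214.2]] [[317.0, 212.6], [317.0, 223.6]]
```

```bash
python3 - <<'E'
from tgt import *
import pickle
from scipy.optimize import least_squares
for k in(7,8):
    c=pickle.load(open(f"w{k}.pkl","rb"));im=cv2.imread(f"pics/wr{k}.png")
    m=mask(im,(14,110,60),(28,255,255),(240,190,400,310));ys,xs=np.nonzero(m)
    P=onplane(c,np.c_[xs,ys],C0-.001*n,n);a=(P-C0)@u*1e3;b=(P-C0)@w*1e3
    r=least_squares(lambda p:np.hypot(a-p[0],b-p[1])-p[2],[0,0,34],loss='soft_l1');print(k,r.x,len(a), np.hypot(a-r.x[0],b-r.x[1]).min())
# red mark in wr8 & scene marks: rim angle
im=cv2.imread("pics/sr8.png");m=mask(im,(0,140,110),(9,255,255),(190,225,260,275))|mask(im,(172,140,110),(179,255,255),(190,225,260,275))
ys,xs=np.nonzero(m);im0=cv2.imread("pics/scene0.png");m0=mask(im0,(0,140,110),(9,255,255),(190,225,260,275))|mask(im0,(172,140,110),(179,255,255),(190,225,260,275));y0,x0=np.nonzero(m0)
print("red now",xs.mean(),ys.mean(),len(xs),"start",x0.mean(),y0.mean(),len(x0))
E
```

```text
7 [-0.68140928  0.078639   33.96375546] 1408 29.934853008129608
8 [-0.66146698  0.1058609  33.94393228] 1395 29.97493322271605
red now 223.0 248.0 1 start 223.0 248.0 1
```

```bash
python3 -m inch '[[-2.6,0.4,5.4,0],[-5.2,0.8,10.8,0],[-3,-0.5,12,0],[-0.7,-1.9,13.2,0],[-0.7,-1.9,13.2,0],[-0.7,-1.9,13.2,0]]'; python3 look.py 9; python3 - <<'E'
import cv2
import numpy as np
im=cv2.imread("pics/wr9.png");a=cv2.resize(im[180:350,270:370],(353,600),interpolation=cv2.INTER_CUBIC)
s=cv2.imread("pics/sr9.png");b=cv2.resize(s[205:275,195:245],(429,600),interpolation=cv2.INTER_CUBIC)
cv2.imwrite("pics/ab9.png",np.hstack([a,b]))
E
```

```text
clock: 11.63
eef_pos: [0.5659, -0.1837, 0.1551]
tool_rot: [-1.571, 0.0, -0.545]
wrist_force: [0.1, -0.1, -2.4]
finger_gap: 0.0139
[ 0.5659 -0.1837  0.1551] [-1.571  0.    -0.545] [ 0.1 -0.1 -2.4]
```

View pics/ab9.png

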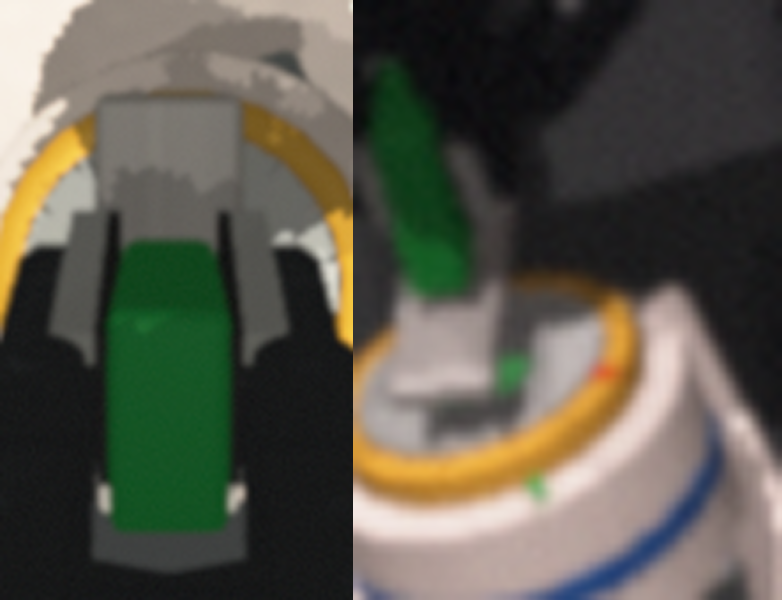

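```bash
python3 - <<'E'
from fit import *
fit(9,[.5659,-.1837,.1551],-.545,(97,243,95),(122,210,242),(107,233,313),(112,224,528))
E
```

```text
[ 0.278  9.582 -4.974] 11.3614459986205
[[0.5, 1.1], [0.6, 1.1], [1.6, -1.4], [1.9, -1.4], [0.4, -0.2], [1.9, -0.2], [2.0, 0.5], [1.2, 0.5]]
origin rel ring u,w,n mm [ 1.7  0.7 13.3] z err 0.21920898277646494
tip 1 [ 0.  -0.6  2.4]
tip -1 [0.5 0.5 8.6]
```

```bash
python3 -m inch '[[0.9,0,-1.8,0],[1.7,0,-3.6,0],[2.6,-0.2,-5.4,0],[3.4,-0.4,-7.2,0],[3.4,-0.4,-7.2,0],[3.4,-0.4,-7.2,0]]'; python3 -m inch '[[0.4,0,-0.9,0],[0.9,-0.1,-1.8,0],[0.9,-0.1,-1.8,0],[0.9,-0.1,-1.8,0]]'
```

```text
clock: 12.28
eef_pos: [0.5691, -0.184, 0.148]
tool_rot: [-1.571, 0.0, -0.545]
wrist_force: [1.0, 0.2, -2.6]
finger_gap: 0.0134
clock: 12.62
eef_pos: [0.57, -0.1841, 0.1464]
tool_rot: [-1.571, 0.0, -0.545]
wrist_force: [-0.5, 0.4, -2.3]
finger_gap: 0.0136
```

```bash
python3 -m inch '[[0.4,0,-0.9,0],[0.9,-0.1,-1.8,0],[0.9,-0.1,-1.8,0],[0.9,-0.1,-1.8,0]]'; python3 -m inch '[[0.4,0,-0.9,0],[0.9,-0.1,-1.8,0],[0.9,-0.1,-1.8,0],[0.9,-0.1,-1.8,0]]'
```

```text
clock: 12.95
eef_pos: [0.5709, -0.1842, 0.1446]
tool_rot: [-1.571, 0.0, -0.545]
wrist_force: [0.5, 0.0, -2.8]
finger_gap: 0.0137
clock: 13.28
eef_pos: [0.5718, -0.1843, 0.1427]
tool_rot: [-1.571, 0.0, -0.545]
wrist_force: [-0.3, -0.0, -2.0]
finger_gap: 0.0136
```

```bash
python3 -m inch '[[0.4,0,-0.9,0],[0.9,-0.1,-1.8,0],[0.9,-0.1,-1.8,0],[0.9,-0.1,-1.8,0]]'; python3 look.py 10; python3 - <<'E'
import cv2
import numpy as np
im=cv2.imread("pics/wr10.png");a=cv2.resize(im[180:350,270:370],(353,600),interpolation=cv2.INTER_CUBIC)
s=cv2.imread("pics/sr10.png");b=cv2.resize(s[205:275,195:245],(429,600),interpolation=cv2.INTER_CUBIC)
cv2.imwrite("pics/ab10.png",np.hstack([a,b]))
E
```

```text
clock: 13.62
eef_pos: [0.5726, -0.1845, 0.1411]
tool_rot: [-1.571, 0.0, -0.545]
wrist_force: [-0.7, -0.5, -0.8]
finger_gap: 0.014
[ 0.5726 -0.1845  0.1411] [-1.571  0.    -0.545] [-0.7 -0.5 -0.8]
```

View pics/ab10.png

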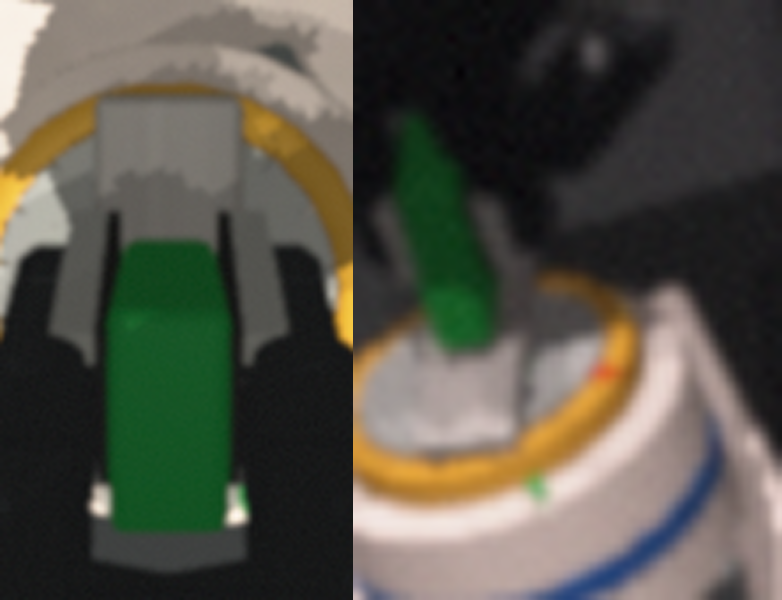

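```bash
python3 - <<'E'
from fit import *
fit(10,[.5726,-.1845,.1411],-.545,(97,241,97),(122,210,242),(107,233,314),(112,224,529))
c=pickle.load(open("w10.pkl","rb"));im=cv2.imread("pics/wr10.png")
m=mask(im,(14,110,60),(28,255,255),(240,190,400,310));ys,xs=np.nonzero(m)
P=onplane(c,np.c_[xs,ys],C0-.001*n,n);a=(P-C0)@u*1e3;b=(P-C0)@w*1e3
r=least_squares(lambda p:np.hypot(a-p[0],b-p[1])-p[2],[0,0,34],loss='soft_l1');print(r.x)
for h in(8,14,20):
    Q=onplane(c,[(270+97/3.53,180+96/3.53),(270+241/3.53,180+96/3.53)],C0+h/1000*n,n)-C0;print(h,(Q@XT*1e3).round(1),(Q@np.cross(n,XT)*1e3).round(1))
E
```

```text
[ 0.278  9.832 -5.211] 9.41171672473433
[[0.9, 0.9], [0.6, 0.9], [1.5, -1.1], [1.8, -1.1], [0.2, -0.2], [1.8, -0.2], [1.8, 0.4], [1.1, 0.4]]
origin rel ring u,w,n mm [ 1.8  0.9 -2.6] z err 0.2190135569343008
tip 1 [  0.1  -0.4 -13.4]
tip -1 [ 0.5  0.7 -7.3]
[-1.21053789  0.22053761 33.86584202]
8 [-34.2 -33.8] [-9.5 15. ]
14 [-33.6 -33.2] [-8.1 15.6]
20 [-33.1 -32.6] [-6.7 16.2]
```

```bash
python3 -m inch '[[0,0,0,0],[0,0,0,0],[0,0,0,0],[0,0,0,0]]' -0.45 20; python3 look.py 11; python3 - <<'E'
import cv2
import numpy as np
im=cv2.imread("pics/wr11.png");a=cv2.resize(im[180:350,270:370],(353,600),interpolation=cv2.INTER_CUBIC)
s=cv2.imread("pics/sr11.png");b=cv2.resize(s[205:275,195:245],(429,600),interpolation=cv2.INTER_CUBIC)
cv2.imwrite("pics/ab11.png",np.hstack([a,b]))
E
```

```text
clock: 14.1
eef_pos: [0.573, -0.1845, 0.1413]
tool_rot: [-1.571, -0.001, -0.545]
wrist_force: [0.0, -0.4, 0.4]
finger_gap: 0.0235
[ 0.573  -0.1845  0.1413] [-1.571e+00 -1.000e-03 -5.450e-01] [ 0.  -0.4  0.4]
```

View pics/ab11.png

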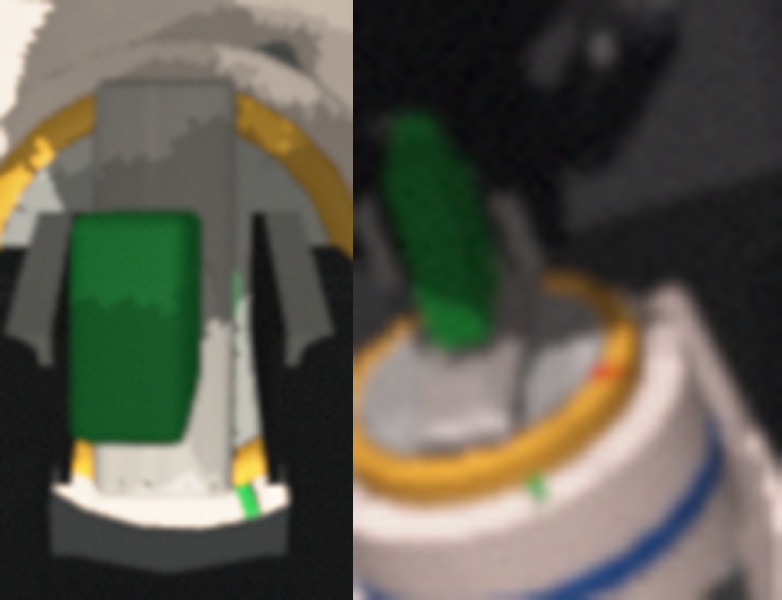

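```bash
python3 - <<'E'
from tgt import *
import pickle
from scipy.optimize import least_squares
c=pickle.load(open("w11.pkl","rb"));im=cv2.imread("pics/wr11.png");YT=np.cross(n,XT)
m=mask(im,(14,110,60),(28,255,255),(240,170,400,330));ys,xs=np.nonzero(m)
P=onplane(c,np.c_[xs,ys],C0-.001*n,n);a=(P-C0)@u*1e3;b=(P-C0)@w*1e3
r=least_squares(lambda p:np.hypot(a-p[0],b-p[1])-p[2],[0,0,34],loss='soft_l1');print(r.x)
Cc=C0+(r.x[0]*u+r.x[1]*w)/1000
px=lambda q:[(270+x/3.53,180+y/3.53) for x,y in q]
for h in(8,12):
  Q=onplane(c,px([(97,81),(236,81),(93,492),(232,492)]),Cc+h/1000*n,n)-Cc;print(h,(Q@XT*1e3).round(1),(Q@YT*1e3).round(1))
Q=onplane(c,px([(70,215),(200,215),(70,440),(185,440)]),Cc+.064*n,n)-Cc;print("handle top",(Q@XT*1e3).round(1),(Q@YT*1e3).round(1))
E
```

```text
[-2.35500658e-01 -2.03127660e-02  3.43030697e+01]
8 [-36.1 -35.7  34.5  33.5] [ -9.2  14.4 -10.2  13.6]
12 [-35.7 -35.2  33.4  32.4] [-8.3 14.8 -9.2 14.1]
handle top [-14.3 -14.4  12.4  11.8] [ 0.8 16.1  0.6 14.3]
```

```bash
python3 -m inch '[[-1,-3,0,0],[-2,-6,0,0],[-3,-8.7,0,0],[-3,-8.7,0,0],[-3,-8.7,0,0]]'; python3 look.py 12; python3 - <<'E'
import cv2
import numpy as np
im=cv2.imread("pics/wr12.png");a=cv2.resize(im[180:350,270:370],(353,600),interpolation=cv2.INTER_CUBIC)
s=cv2.imread("pics/sr12.png");b=cv2.resize(s[205:275,195:245],(429,600),interpolation=cv2.INTER_CUBIC)
cv2.imwrite("pics/ab12.png",np.hstack([a,b]))
E
```

```text
clock: 14.67
eef_pos: [0.5697, -0.1934, 0.1411]
tool_rot: [-1.571, -0.0, -0.545]
wrist_force: [0.2, 0.1, -0.2]
finger_gap: 0.0236
[ 0.5697 -0.1934  0.1411] [-1.571 -0.    -0.545] [ 0.2  0.1 -0.2]
```

View pics/ab12.png

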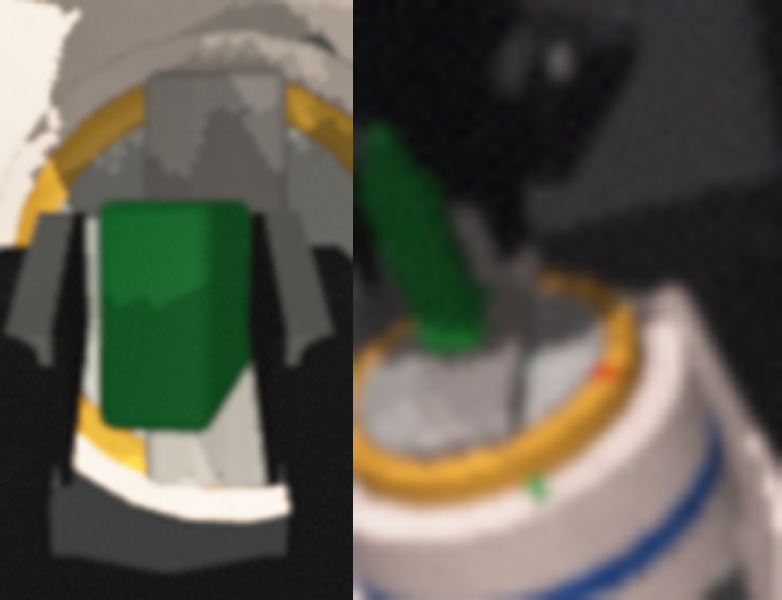

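```bash
cat > seat.py <<'E'
from tgt import *
import pickle
from scipy.optimize import least_squares
def seat(k,near,far,top,flagN=True):
    c=pickle.load(open(f"w{k}.pkl","rb"));im=cv2.imread(f"pics/wr{k}.png");YT=np.cross(n,XT)
    m=mask(im,(14,110,60),(28,255,255),(240,170,400,330));ys,xs=np.nonzero(m)
    P=onplane(c,np.c_[xs,ys],C0-.001*n,n);a=(P-C0)@u*1e3;b=(P-C0)@w*1e3
    r=least_squares(lambda p:np.hypot(a-p[0],b-p[1])-p[2],[0,0,34],loss='soft_l1');print("ring",r.x.round(2))
    Cc=C0+(r.x[0]*u+r.x[1]*w)/1000
    px=lambda q:[(270+x/3.53,180+y/3.53) for x,y in q]
    for nm,q,h in(("plate",near+far,8),("top",top,64)):
        Q=onplane(c,px(q),Cc+h/1000*n,n)-Cc;print(nm,"u",(Q@u*1e3).round(1),"w",(Q@w*1e3).round(1),"mean",(Q.mean(0)@u*1e3).round(1),(Q.mean(0)@w*1e3).round(1))
        d=Q[2:].mean(0)-Q[:2].mean(0);print("  cw",np.arctan2(-d@w,d@u).round(3),"len",(np.linalg.norm(d)*1e3).round(1))
E
python3 - <<'E'
from seat import *
seat(12,[(147,74),(285,74)],[(148,487),(270,487)],[(100,203),(212,203),(100,426),(205,428)])
print(proj(cam("wrist"),[C0+.064*n,C0+.008*n]))
E
```

```text
ring [-0.59 -0.27 34.09]
plate u [-36.7 -28.1  29.4  36. ] w [  3.3  24.9 -21.3  -1.7] mean 0.2 1.3
  cw 0.375 len 69.9
top u [-14.8 -10.2   9.9  14.1] w [ 0.5 12.7 -8.9  2.8] mean -0.2 1.8
  cw 0.375 len 26.3
[[310.14133863 272.85877983]
 [328.34486382 261.761396  ]]
```

```bash
python3 -m inch '[[0,0,-3,0],[0,0,-6,0],[0,0,-6,-0.08],[0,0,-6,-0.16],[0,0,-6,-0.24],[0,0,-6,-0.32],[0,0,-6,-0.40],[0,0,-6,-0.40]]' -0.52;  python3 -m inch '[[0,0,0,-0.06],[0,0,0,-0.12],[0,0,0,-0.18],[0,0,0,-0.24],[0,0,0,-0.24]]'; python3 look.py 13
```

```text
clock: 15.48
eef_pos: [0.5721, -0.1901, 0.1364]
tool_rot: [-1.563, 0.001, -0.948]
wrist_force: [3.7, 6.9, 5.9]
finger_gap: 0.0208
clock: 15.9
eef_pos: [0.575, -0.1907, 0.1377]
tool_rot: [-1.557, -0.002, -1.187]
wrist_force: [8.6, 9.1, 6.6]
finger_gap: 0.0208
[ 0.575  -0.1907  0.1377] [-1.557 -0.002 -1.187] [8.6 9.1 6.6]
```

View pics/l13.png

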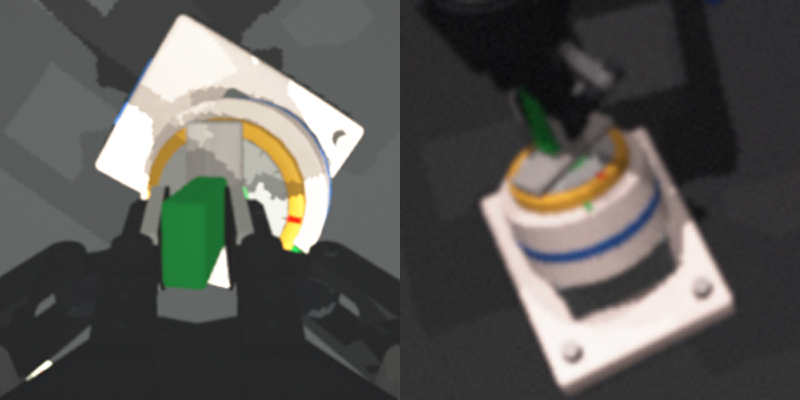

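```bash
cat > rim.py <<'E'
from tgt import *
import pickle
def rim(k):
    for nm in("wr","sr","tr"):
        c=pickle.load(open(f"w{k}.pkl","rb")) if nm=="wr" else cam({"sr":"scene","tr":"top"}[nm])
        im=cv2.imread(f"pics/{nm}{k}.png");h=cv2.cvtColor(im,cv2.COLOR_BGR2HSV).astype(int)
        p0=proj(c,[C0])[0];R_=70 if nm=="wr" else 26
        yy,xx=np.mgrid[0:400,0:640];near=np.hypot(xx-p0[0],yy-p0[1])<R_
        m=near&((h[...,0]<9)|(h[...,0]>172))&(h[...,1]>130)&(h[...,2]>70)
        ys,xs=np.nonzero(m)
        if len(xs)==0: print(nm,"no red");continue
        P=onplane(c,np.c_[xs,ys],C0-.001*n,n)-C0;a=P@u*1e3;b=P@w*1e3;r=np.hypot(a,b);s=(r>28)&(r<40)
        if s.sum():
            A,B=a[s].mean(),b[s].mean();print(nm,"rim",round(np.arctan2(-B,A)+1.2,3),"r",np.hypot(A,B).round(1),s.sum())
        else: print(nm,"none",r.round(0)[:10])
if __name__=="__main__":
    import sys;rim(sys.argv[1])
E
python3 rim.py 12;python3 rim.py 13
```

```text
wr rim 0.359 r 35.7 4
sr rim 0.404 r 33.5 1
tr no red
wr rim 0.779 r 33.2 31
sr rim 0.777 r 34.3 2
tr no red
```

```bash
python3 -m inch '[[1,0.5,0,-0.06],[2,1,0,-0.12],[2,1,0,-0.18],[2,1,0,-0.22],[2,1,0,-0.22]]'; python3 look.py 14;python3 rim.py 14
```

```text
clock: 16.47
eef_pos: [0.5772, -0.1917, 0.1383]
tool_rot: [-1.557, -0.003, -1.406]
wrist_force: [7.3, 2.1, 8.3]
finger_gap: 0.0204
[ 0.5772 -0.1917  0.1383] [-1.557 -0.003 -1.406] [7.3 2.1 8.3]
wr rim 1.006 r 33.5 27
sr rim 1.011 r 33.1 1
tr no red
```

View pics/l14.png

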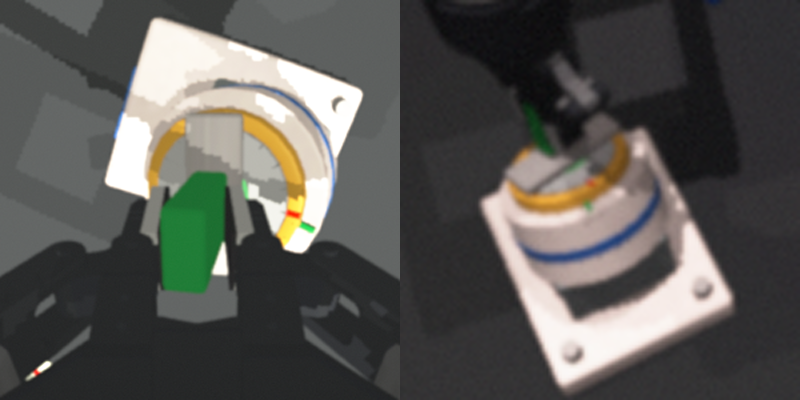

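```bash
python3 -m inch '[[0.5,-0.3,0,-0.06],[1,-0.5,0,-0.12],[1,-0.5,0,-0.17],[1,-0.5,0,-0.20],[1,-0.5,0,-0.20]]'; python3 look.py 15;python3 rim.py 15
```

```text
clock: 17.03
eef_pos: [0.5781, -0.1931, 0.1385]
tool_rot: [-1.557, -0.002, -1.605]
wrist_force: [6.2, 1.4, 8.3]
finger_gap: 0.0205
[ 0.5781 -0.1931  0.1385] [-1.557 -0.002 -1.605] [6.2 1.4 8.3]
wr rim 1.21 r 33.3 31
sr rim 1.183 r 33.6 2
tr rim 1.201 r 30.4 4
```

View pics/l15.png

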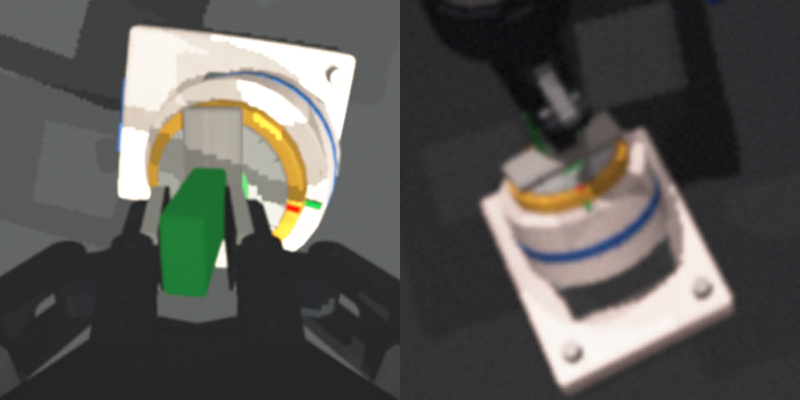

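```bash
python3 - <<'E'
import cv2
import numpy as np
im=cv2.imread("pics/wr15.png");a=cv2.resize(im[170:340,270:370],(353,600),interpolation=cv2.INTER_CUBIC)
s=cv2.imread("pics/sr15.png");b=cv2.resize(s[215:275,185:230],(429,572),interpolation=cv2.INTER_CUBIC)
b=np.vstack([b,np.zeros((28,429,3),np.uint8)])
cv2.imwrite("pics/ab15.png",np.hstack([a,b]))
E
```

```text
(no output)
```

View pics/ab15.png

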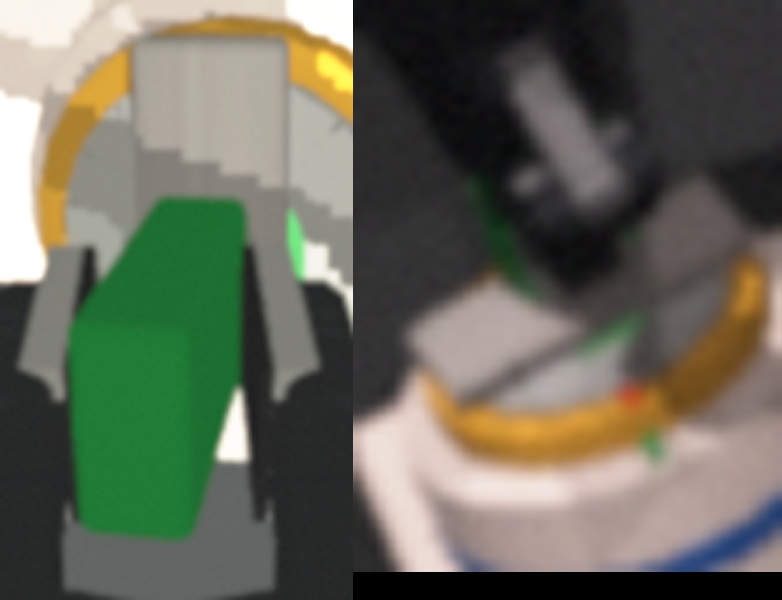

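```bash
python3 - <<'E'
from tgt import *
import pickle
c=pickle.load(open("w15.pkl","rb"))
px=lambda q:[(270+x/3.53,170+y/3.53) for x,y in q]
obs=np.array(px([(135,38),(285,38),(72,325),(186,328),(80,530),(194,538)]))
from scipy.optimize import least_squares
X=[(-36,-12,8),(-36,12,8),(-14,-7,64),(-14,7,64),(14,-7,64),(14,7,64)]
def mod(p):
    phi,al,be,a,b,h=p
    x=u*np.cos(phi)-w*np.sin(phi);Rm=np.c_[x,np.cross(n,x),n]@R.from_euler('xy',[al,be]).as_matrix()
    o=C0+(a*u+b*w+h*n)/1000
    return proj(c,[o+Rm@(np.array(q)/1000) for q in X])
# column order: left image = which y sign
for sgn in(1,-1):
    ob=obs if sgn==1 else obs[[1,0,3,2,5,4]]
    r=least_squares(lambda p:np.r_[(mod(p)-ob).ravel(),p[5]/5],[1.4,0,0,0,0,0]);print(sgn,r.x.round(3),r.cost)
    print((mod(r.x)-ob).round(1).tolist())
E
```

```text
1 [ 1.410e+00 -2.270e-01  1.000e-03 -1.518e+00 -1.000e-01 -2.474e+00] 3.664290281738322
[[-0.7, 0.1], [0.6, 0.4], [-1.7, -0.6], [1.0, 0.8], [0.5, -0.8], [0.2, 0.2]]
-1 [ 0.954  2.241 -0.646 24.729 25.123 55.777] 174.87677872530483
[[4.5, 1.7], [-3.6, -2.5], [-5.2, 5.1], [3.2, 5.8], [-2.9, -6.8], [4.3, -3.6]]
```

```bash
python3 -m inch '[[0,0,0,-0.03],[0,0,0,-0.06],[0,0,0,-0.06],[0,0,0,-0.06]]'; python3 -m inch '[[0,0,0,0],[0,0,0,0.03],[0,0,0,0.06],[0,0,0,0.06]]' -0.3; python3 look.py 16;python3 rim.py 16
```

```text
clock: 17.52
eef_pos: [0.5786, -0.1927, 0.1385]
tool_rot: [-1.555, -0.001, -1.664]
wrist_force: [8.2, 2.7, 8.9]
finger_gap: 0.0206
clock: 17.85
eef_pos: [0.5721, -0.1926, 0.1345]
tool_rot: [-1.572, 0.0, -1.604]
wrist_force: [0.4, 0.0, 0.5]
finger_gap: 0.0296
[ 0.5721 -0.1926  0.1345] [-1.572  0.    -1.604] [0.4 0.  0.5]
wr rim 1.207 r 33.4 31
sr rim 1.143 r 32.8 1
tr no red
```

View pics/l16.png

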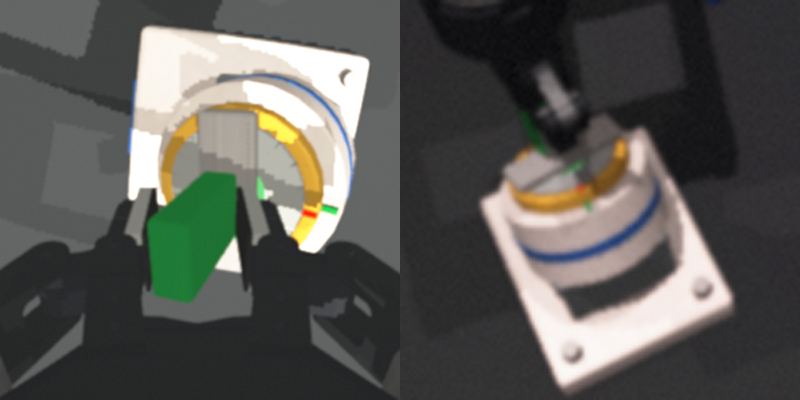

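```bash
python3 -m inch '[[-6,0.9,12.5,0],[-12,1.8,25,0],[-18,2.7,37.5,0],[-24,3.6,50,0],[-29,4,62,-0.1],[-29,4,62,-0.22],[-29,4,62,-0.34],[-29,4,62,-0.46]]'; python3 -m inch '[[0,0,0,-0.12],[0,0,0,-0.24],[0,0,0,-0.36],[0,0,0,-0.48],[0,0,0,-0.60],[0,0,0,-0.72],[0,0,0,-0.84],[0,0,0,-0.96]]' 0.1; python3 -m inch '[[0,0,0,-0.12],[0,0,0,-0.125],[0,0,0,-0.125],[0,0,0,-0.125]]'; python3 look.py 17;python3 rim.py 17
```

```text
clock: 18.67
eef_pos: [0.5434, -0.1887, 0.1992]
tool_rot: [-1.568, 0.0, -2.071]
wrist_force: [0.2, 0.3, -0.3]
finger_gap: 0.0299
clock: 19.33
eef_pos: [0.5434, -0.1886, 0.1987]
tool_rot: [-1.57, 0.002, -3.031]
wrist_force: [0.0, -0.4, 0.4]
finger_gap: 0.0468
clock: 19.67
eef_pos: [0.5436, -0.1887, 0.1979]
tool_rot: [-1.57, 0.001, 3.136]
wrist_force: [0.1, -0.3, 0.4]
finger_gap: 0.0467
[ 0.5436 -0.1887  0.1979] [-1.570e+00  1.000e-03  3.136e+00] [ 0.1 -0.3  0.4]
wr rim 1.217 r 33.4 25
sr rim 1.222 r 34.5 1
tr rim 1.198 r 32.3 6
```

View pics/l17.png

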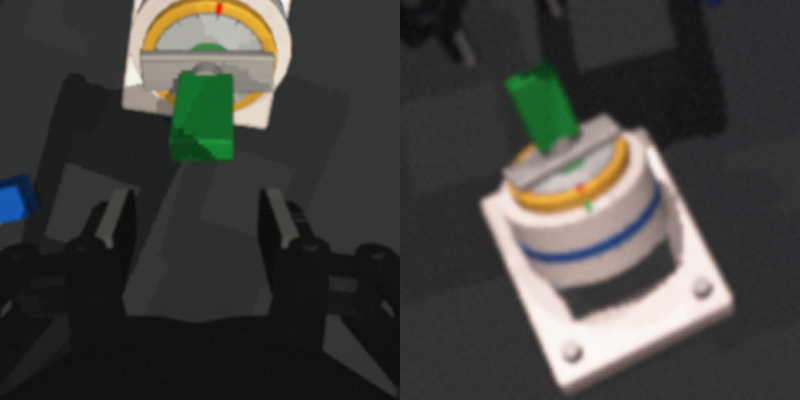

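```bash
python3 -m inch '[[6,-1.1,-15,0],[12,-2.2,-30,0],[19,-3.3,-46,0],[25.5,-4.4,-61.3,0],[25.5,-4.4,-61.3,0],[25.5,-4.4,-61.3,0]]'; python3 look.py 18;python3 rim.py 18
```

```text
clock: 20.32
eef_pos: [0.5688, -0.1929, 0.1351]
tool_rot: [-1.571, -0.002, 3.134]
wrist_force: [-0.5, -0.2, -0.4]
finger_gap: 0.0469
[ 0.5688 -0.1929  0.1351] [-1.571e+00 -2.000e-03  3.134e+00] [-0.5 -0.2 -0.4]
wr rim 1.211 r 33.8 48
sr rim 1.183 r 33.6 2
tr rim 1.206 r 32.1 5
```

View pics/l18.png

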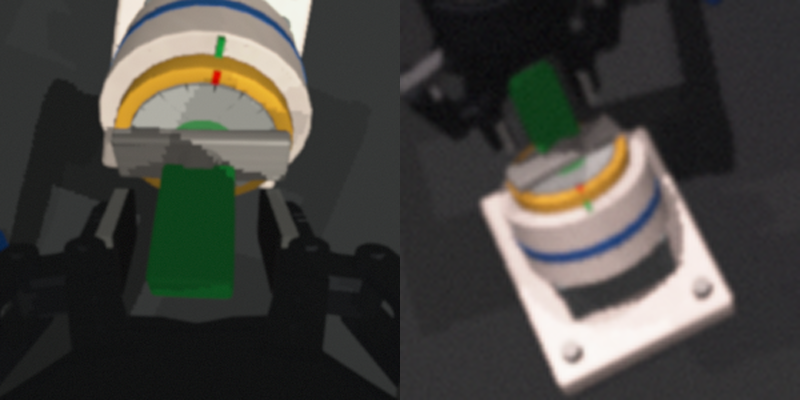

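Rim at stop, red next to green, handle between the fingers. Close across the 28 mm, then pull out along the ring axis.

```bash
python3 -m inch '[[0,0,0,0],[0,0,0,0],[0,0,0,0],[0,0,0,0],[0,0,0,0],[0,0,0,0]]' -1 30; python3 -m inch '[[-1,0.2,2,0],[-2.5,0.4,5,0],[-4.5,0.7,9,0],[-6.5,1,13.5,0],[-9.5,1.4,20,0],[-9.5,1.4,20,0]]'; python3 look.py 19; python3 rim.py 19
```

```text
clock: 20.97
eef_pos: [0.5693, -0.1937, 0.1373]
tool_rot: [-1.569, 0.001, 3.133]
wrist_force: [-2.8, -0.5, 6.7]
finger_gap: 0.0276
clock: 21.47
eef_pos: [0.5591, -0.1913, 0.1569]
tool_rot: [-1.571, 0.0, 3.133]
wrist_force: [0.2, 0.4, -1.1]
finger_gap: 0.0277
[ 0.5591 -0.1913  0.1569] [-1.571  0.     3.133] [ 0.2  0.4 -1.1]
wr rim 1.211 r 33.7 39
sr no red
tr rim 1.206 r 32.1 5
```

View pics/l19.png

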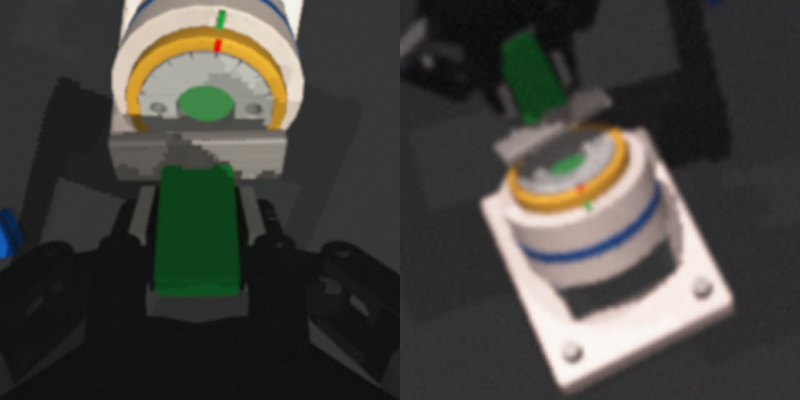

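```bash
python3 - <<'E'
import cv2
im=cv2.imread("pics/wr19.png");cv2.imwrite("pics/a19.png",cv2.resize(im[180:340,240:400],(720,720),interpolation=cv2.INTER_CUBIC)[:600])
E
```

View pics/a19.png

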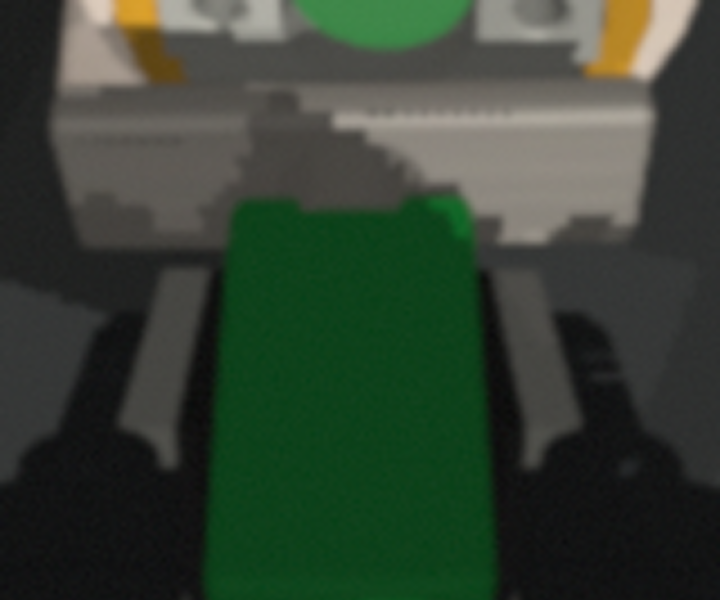

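```bash
cat > fitx.py <<'E'
from h import *
import pickle
from scipy.optimize import least_squares
def fitx(k,tcp,yaw_,feats,px):
    c=pickle.load(open(f"w{k}.pkl","rb"));ex=np.array([np.cos(yaw_),np.sin(yaw_),0]);Z=np.array([0,0,1.]);L=np.cross(Z,ex)
    def ori(p):
        th,a,d,b,dy,ro=p
        z=np.cos(th)*Z+np.sin(th)*ex;s=np.cos(th)*ex-np.sin(th)*Z
        B=np.c_[L,s,z]@R.from_euler('zy',[dy,ro]).as_matrix()
        o=np.asarray(tcp)+.019*Z+(a*ex+b*L+d*Z)/1000-.042*B[:,2]; return o,B
    def mod(p):
        o,B=ori(p);return proj(c,[o+B@(np.array(q)/1000) for q in feats])
    r=least_squares(lambda p:(mod(p)-px).ravel(),[.4,0,0,0,0,0]);print("th,a,d,b,dyaw,roll",r.x.round(3),r.cost);print((mod(r.x)-px).round(1).tolist())
    o,B=ori(r.x);rel=o-np.asarray(tcp);print("origin rel tcp: along ex",(rel@ex*1e3).round(1),"lat L",(rel@L*1e3).round(1),"z",(rel[2]*1e3).round(1));return r.x
E
python3 - <<'E'
from fitx import *
# L = Z x ex: yaw~pi -> ex=-x, L=-y. camera on -ex side (world +x), image right = ? test both
px=np.array([(50,125),(655,112),(85,247),(632,240),(232,203),(470,203),(205,592),(497,592)])/4.5+[240,180]
for s in(1,-1):
    F=[(-36*s,-12,8),(36*s,-12,8),(-36*s,12,8),(36*s,12,8),(-14*s,-7,14),(14*s,-7,14),(-14*s,-7,64),(14*s,-7,64)]
    fitx(19,[.5591,-.1913,.1569],3.133,F,px)
E
```

```text
th,a,d,b,dyaw,roll [ 5.220e-01  5.129e+00 -7.881e+00  1.401e+00 -3.300e-02 -5.000e-03] 8.4939909057846
[[-0.1, 1.3], [0.1, 1.8], [-0.0, 0.6], [-0.2, 0.3], [0.2, -1.8], [0.4, -2.7], [0.2, 0.5], [-0.5, 0.0]]
origin rel tcp: along ex -15.8 lat L 1.6 z -25.3
th,a,d,b,dyaw,roll [ 1.4910e+00  1.7750e+01 -2.4855e+01  1.8970e+00 -3.0610e+00 -1.2000e-02] 407.0633572510257
[[2.6, 7.9], [-5.1, 9.5], [-10.9, -5.7], [12.9, -6.3], [1.7, 3.4], [-0.4, 2.7], [9.0, -5.0], [-9.9, -6.5]]
origin rel tcp: along ex -24.1 lat L 2.4 z -9.2
```

```bash
python3 -m inch '[[-6,1,20,0],[0,40,23,0.12],[8,80,23,0.24],[16,120,23,0.36],[24,160,23,0.48],[32,200,23,0.6],[40,240,23,0.72],[48,280,23,0.84]]'; python3 -m inch '[[24,75,0,0.12],[24,75,0,0.24],[24,75,0,0.36],[24,75,0,0.48],[24,75,0,0.60],[24,75,0,0.72],[24,75,0,0.84],[24,75,0,0.95]]';python3 -m inch '[[0,0,0,0],[0,0,0,0],[0,0,0,0]]'
```

```text
clock: 22.28
eef_pos: [0.6075, 0.0904, 0.1784]
tool_rot: [-1.571, -0.001, -2.304]
wrist_force: [1.1, -0.6, -2.2]
finger_gap: 0.0279
clock: 22.95
eef_pos: [0.6314, 0.1635, 0.1781]
tool_rot: [-1.572, 0.0, -1.354]
wrist_force: [-0.1, 0.6, -3.1]
finger_gap: 0.0276
clock: 23.2
eef_pos: [0.6316, 0.1634, 0.1785]
tool_rot: [-1.571, 0.0, -1.362]
wrist_force: [-0.8, -1.0, -2.2]
finger_gap: 0.0283
```

Target (631,164.5). Lower to tcp z≈0.070 and look.

```bash
python3 -m inch '[[-0.6,1.1,-35,0],[-0.6,1.1,-70,0],[-0.6,1.1,-100,0],[-0.6,1.1,-108,0],[-0.6,1.1,-108,0],[-0.6,1.1,-108,0]]'; python3 look.py 20; python3 - <<'E'
import cv2,numpy as np
a=cv2.imread("pics/wr20.png")[60:400,150:490];s=cv2.imread("pics/sr20.png")[150:220,325:395]
cv2.imwrite("pics/l20.png",np.hstack([cv2.resize(a,(400,400)),cv2.resize(s,(400,400),interpolation=cv2.INTER_CUBIC)]))
E
```

```text
clock: 23.7
eef_pos: [0.632, 0.1646, 0.0717]
tool_rot: [-1.569, 0.0, -1.361]
wrist_force: [0.4, -0.3, -1.2]
finger_gap: 0.0276
[0.632  0.1646 0.0717] [-1.569  0.    -1.361] [ 0.4 -0.3 -1.2]
```

View pics/l20.png

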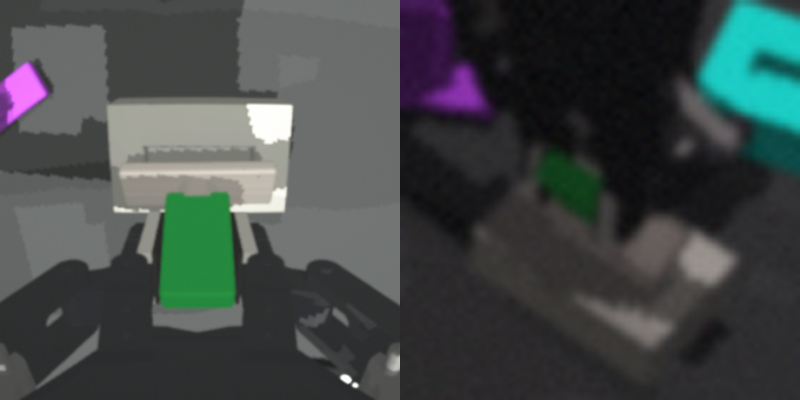

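```bash
python3 - <<'E'
from h import *
import pickle
c=pickle.load(open("w20.pkl","rb"));im=cv2.imread("pics/wr20.png")
cv2.imwrite("pics/a20.png",cv2.resize(im[130:320,230:420],(600,600),interpolation=cv2.INTER_CUBIC))
rc=np.array([.6289,.1835,.03]);yaw=.2135;ex=np.array([np.sin(yaw),-np.cos(yaw),0]);L=np.array([np.cos(yaw),np.sin(yaw),0])
print("pocket edges",proj(c,[rc+L*s*.029+ex*t*.007 for t in(-1,1) for s in(-1,1)]).round(1).tolist())
print("rest corners",proj(c,[rc+L*s*.048+ex*t*.03 for t in(-1,1) for s in(-1,1)]).round(1).tolist())
E
```

```text
pocket edges [[271.7, 185.0], [365.7, 184.6], [272.7, 206.5], [364.8, 206.1]]
rest corners [[239.7, 148.7], [397.4, 148.2], [246.4, 239.4], [391.2, 238.8]]
```

View pics/a20.png

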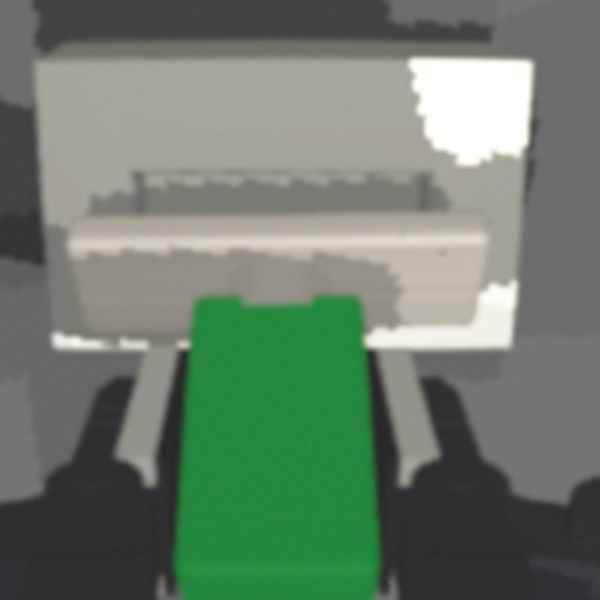

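```bash
python3 - <<'E'
from fitx import *
px=np.array([(68,243),(488,237),(85,330),(472,324),(195,298),(362,298),(177,570),(380,570),(70,222),(488,214)])/3.158+[230,130]
F=[(-36,-12,8),(36,-12,8),(-36,12,8),(36,12,8),(-14,-7,14),(14,-7,14),(-14,-7,64),(14,-7,64),(-36,-12,0),(36,-12,0)]
fitx(20,[.632,.1646,.0717],-1.361,F,px)
E
```

```text
th,a,d,b,dyaw,roll [ 0.513  6.324 -8.309  0.454 -0.019 -0.   ] 14.653675146671906
[[-0.6, 1.8], [0.5, 1.9], [1.2, 1.0], [-0.3, 1.4], [-0.2, -1.3], [-0.1, -1.9], [0.1, 0.7], [0.0, 0.2], [0.8, -2.3], [-1.6, -1.5]]
origin rel tcp: along ex -14.3 lat L 0.5 z -25.9
```

```bash
python3 -m inch '[[-0.5,1,-4,0],[-0.5,1,-8,0],[-0.5,1,-10,0],[-0.5,1,-10,0]]'; python3 -m inch '[[0,0,-2,0],[0,0,-2,0],[0,0,-2,0]]';python3 -m inch '[[0,0,-2,0],[0,0,-2,0],[0,0,-2,0]]'
```

```text
clock: 24.18
eef_pos: [0.6302, 0.1654, 0.0603]
tool_rot: [-1.572, -0.0, -1.36]
wrist_force: [-1.3, -1.0, -2.6]
finger_gap: 0.0274
clock: 24.43
eef_pos: [0.6306, 0.1654, 0.0586]
tool_rot: [-1.571, 0.0, -1.36]
wrist_force: [-0.5, 0.3, -1.6]
finger_gap: 0.0278
clock: 24.68
eef_pos: [0.631, 0.1656, 0.0572]
tool_rot: [-1.57, 0.0, -1.36]
wrist_force: [0.2, 0.6, 1.3]
finger_gap: 0.0274
```

```bash
python3 -m inch '[[0,0,0,0],[0,0,0,0],[0,0,0,0],[0,0,0,0],[0,0,0,0]]' 0.1; python3 look.py 21; python3 - <<'E'
import cv2,numpy as np
a=cv2.imread("pics/wr21.png")[130:320,230:420];s=cv2.imread("pics/sr21.png")[150:220,325:395]
cv2.imwrite("pics/l21.png",np.hstack([cv2.resize(a,(400,400),interpolation=cv2.INTER_CUBIC),cv2.resize(s,(400,400),interpolation=cv2.INTER_CUBIC)]))
E
```

```text
clock: 25.1
eef_pos: [0.6306, 0.1655, 0.0568]
tool_rot: [-1.571, 0.0, -1.36]
wrist_force: [-0.3, -0.1, 1.0]
finger_gap: 0.0471
[0.6306 0.1655 0.0568] [-1.571  0.    -1.36 ] [-0.3 -0.1  1. ]
```

View pics/l21.png

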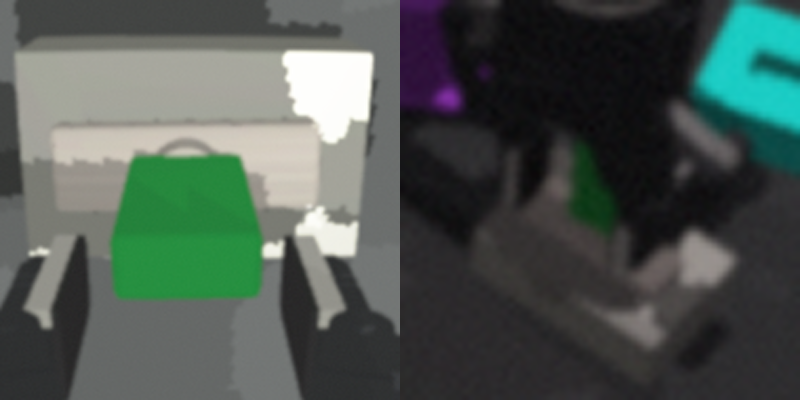

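```bash
python3 - <<'E'
from h import *
import pickle
c=pickle.load(open("w21.pkl","rb"))
P=onz(c,np.array([(53,127),(318,122),(54,209),(316,206)])/2.105+[230,130],.038)
rc=np.array([.6289,.1835,.038]);yaw=.2135;ex=np.array([np.sin(yaw),-np.cos(yaw),0]);L=np.array([np.cos(yaw),np.sin(yaw),0])
print(((P-rc)@L*1e3).round(1),((P-rc)@ex*1e3).round(1))
E
python3 -m inch '[[0,0,15,0],[0,0,30,0],[0,0,50,0],[0,0,80,0],[0,0,115,0],[0,0,145,0],[0,0,145,0],[0,0,145,0]]' 0.3; python3 -m inch '[[-30,-100,20,0],[-60,-160,20,0],[-60,-160,20,0],[-60,-160,20,0],[-60,-160,20,0],[-60,-160,20,0]]' 0.3
python3 look.py 22;python3 rim.py 22; python3 - <<'E'
import cv2,numpy as np
t=cv2.imread("pics/tr22.png");s=cv2.imread("pics/sr22.png")
cv2.imwrite("pics/l22.png",np.hstack([cv2.resize(t[160:240,200:280],(400,400),interpolation=cv2.INTER_CUBIC),cv2.resize(s[150:220,325:395],(400,400),interpolation=cv2.INTER_CUBIC)]))
E
```

```text
[-36.   32.7 -37.3  33.6] [-11.  -12.2  12.   11.3]
clock: 25.92
eef_pos: [0.6316, 0.1657, 0.2041]
tool_rot: [-1.566, 0.0, -1.36]
wrist_force: [-0.2, 0.1, -0.5]
finger_gap: 0.0555
clock: 26.42
eef_pos: [0.5691, 0.0033, 0.2208]
tool_rot: [-1.573, 0.0, -1.364]
wrist_force: [0.4, -0.8, 0.9]
finger_gap: 0.0556
[0.5691 0.0033 0.2208] [-1.573  0.    -1.364] [ 0.4 -0.8  0.9]
wr no red
sr rim 1.222 r 34.5 1
tr rim 1.198 r 32.3 6
```

View pics/l22.png

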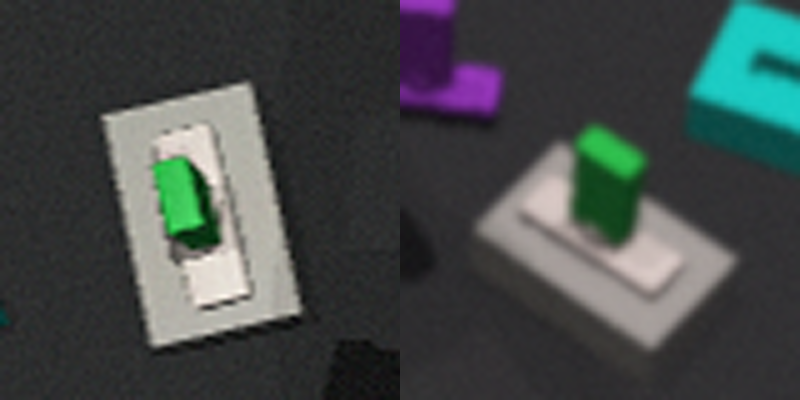

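View pics/tr22.png

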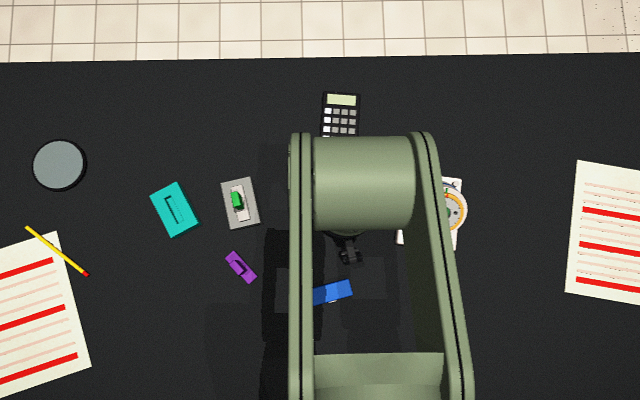

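```bash
python3 -m inch '[[0,0,0,0],[0,0,0,0],[0,0,0,0],[0,0,0,0]]'; python3 -c "
from workcell import workorder
print(workorder.sign_off())"
```

```text
clock: 26.9
eef_pos: [0.5708, 0.0062, 0.2215]
tool_rot: [-1.571, 0.0, -1.359]
wrist_force: [0.1, -0.7, -0.0]
finger_gap: 0.0554
the job is handed in; nothing more can be done
None
```

The lock ring is at its stop, the spanner is back in its rest, and the job was handed in at 26.9 s of the 67 s allowed. No verdict was reported, so everything below is my own measurement.

- **Setting the prongs:** I tilted the spanner in the grip against the side of the rest. I then lowered the upper prong into its hole and let go, so the spanner dropped flat on the face. The picture showed it within about 1.5 mm of the ring's axis and about 0.01 rad of flat. The rim angle was still 0.36, the same as at the start.
- **Turning the ring:** I turned it with the spanner only, the fingers loosely round the handle. At the stop the rim read about 1.21 from the wrist camera, 1.18 to 1.22 from the scene camera and about 1.20 from the top camera. One single-pixel scene reading gave 1.14. The red mark stood beside the green one.
- **Putting it back:** The spanner lies plate down in the rest, about 2 mm off centre, upright and released. The arm was clear of everything and touching nothing.

**Checks that disagreed or failed:**
- The first tilt slipped in the grip, reaching 0.27 rad instead of 0.42.
- On the first insertion I lowered the upper prong and tried to swing the spanner flat in the grip. It did not pivot and met resistance of up to about 20 N, so I lifted it out and tried again. The ring had not moved.
- Near the end of the turn the spanner leaned about 0.23 rad in the holes. It settled back in place once the fingers opened.
- My wrist-camera fits put the spanner a few millimetres too low, so for heights I went by contact.

The last overhead picture showed the slide box in place. The arm hid the bottle and part of the calculator, so I did not check those two by measurement.

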